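Mount loose potsherds on plates drawn from the bottom of a dispenser

TASK

Every potsherd lying loose on the table (not the one in the foam tray) needs its own mount plate for the photographs. For each of them push the bottom plate out of the dispenser with the slide, press down its outer edge so that it tips up in the exit pocket, take it out and lay it flat on the plywood photo board, then set the sherd in the middle of it, one sherd to a plate. At the end the spare plates are still in the tower, the exit pocket is empty and the slide is drawn fully back; leave the pencil sharpener where it stands.

Things in the scene. Friction and masses are not known exactly. Their poses are not given: they have to be found in the camera images.
- dispenser: Wooden plate dispenser, fixed, 73 mm wide; origin on the table under the tower's middle, x along it towards the exit pocket, z up; reaches from x = -168 to +128 mm. A channel 53.6 mm wide runs along it between wooden cheeks whose tops are 36.5 mm above the table, flush with a plate lying in the channel. A desk lamp overhangs the table on the robot's left
- tower (a point): On the channel floor, 26 mm above the table, under the middle of the plate tower (aluminium corner angles, open sides, 78 x 66 mm, fixed cap, its top 88 mm above the table). Five plates lie in it in a stack, long side along the dispenser's x; the bottom one can slide out along the channel towards +x, and the others drop by one when the slide is drawn back
- slide (a joint): Slide of the dispenser: flat steel bar in the channel behind the tower, with an upright handle. 0 = drawn fully back, grows along the dispenser's +x to 0.088 m = fully in; about 1.5 N of friction, no spring. After 6 mm it meets the bottom plate; fully in, it has pushed that plate into the exit pocket. The next plate drops only once the slide is back below 6 mm
- slide_handle (a point): Middle of the slide's upright wooden handle, 62 mm above the table (moves with the slide): 16 mm thick along the travel, 30 mm wide across it, from 35 to 78 mm above the table; axes as the dispenser's
- pocket (a point): Middle of the exit pocket at the +x end of the channel, at the cheeks' top level (36.5 mm up), 82 mm in x from the tower's middle. A plate here is flush and cannot be gripped. The floor ends 3 mm beyond its middle; then comes a well 20 mm deeper: with its outer edge pressed down the plate tips and stays leaning at about 45 degrees, its inner end 15 to 20 mm above the cheeks
- press_edge (a point): Middle of the strip to press down by 10 to 13 mm: outer end of a plate in the pocket, 26 mm in x beyond the pocket's middle, at cheek height (36.5 mm up). The plate ends 4 mm farther out; the pocket's end wall, 8 mm farther out, has a thumb notch 38 mm wide here for the finger. A tipped plate is then gripped near its raised inner end, across its 50 mm width
- board_top (a point): Middle of the top of the photo board: a plain plywood board 120 mm (x) by 250 mm (y), 20 mm thick, fixed on the table beside the open laptop; point 20 mm above the table; axes along the board, z up
- plate_1_mid (a point): Centre of a plain grey mount plate, 60 (x) x 50 (y) x 10 mm (z); number 1 from the bottom of the stack at the start
- plate_2_mid (a point): Centre of a plain grey mount plate, 60 (x) x 50 (y) x 10 mm (z); number 2 from the bottom of the stack at the start
- plate_3_mid (a point): Centre of a plain grey mount plate, 60 (x) x 50 (y) x 10 mm (z); number 3 from the bottom of the stack at the start
- plate_4_mid (a point): Centre of a plain grey mount plate, 60 (x) x 50 (y) x 10 mm (z); number 4 from the bottom of the stack at the start
- plate_5_mid (a point): Centre of a plain grey mount plate, 60 (x) x 50 (y) x 10 mm (z); number 5 from the bottom of the stack at the start
- sherd_1_mid (a point): Centre (half-way up) of a loose brown potsherd on the table, flat, 32 x 44 x 13 mm (x, y, z), of irregular outline; gripped across its x. May be absent
- sherd_2_mid (a point): Centre (half-way up) of a loose brown potsherd on the table, the thickest, 41 x 56 x 24 mm (x, y, z), of irregular outline; gripped across its x. May be absent
- sherd_3_mid (a point): Centre (half-way up) of a loose brown potsherd on the table, narrow, 28 x 56 x 14 mm (x, y, z), of irregular outline; gripped across its x. May be absent
- sherd_4_mid (a point): Centre (half-way up) of a loose brown potsherd on the table, small and thin, 24 x 43 x 10 mm (x, y, z), of irregular outline; gripped across its x. May be absent
- sharpener_mid (a point): Centre of a small dark blue round pencil sharpener, 35 mm across, 42 mm tall, standing loose on the table; to be left alone
Things that resemble listed ones, but are neither listed nor needed, are in the scene too. Of the things like the part that bears sherd_2_mid, leave any that is yellow; of the rest the smaller one is meant.

How it is judged (in metres and radians):
On the way, in this order (a step that is already met when the one before it is completed fails the run):
1. the first plate lies flush in the exit pocket (horizontal distance between plate_1_mid and pocket below 0.012 m and angle between plate_1_mid's own z axis and vertical below 0.12 rad), for 0.1 s.
2. the first plate is tipped up in the exit pocket (horizontal distance between plate_1_mid and pocket below 0.03 m and angle between plate_1_mid's own z axis and vertical above 0.4 rad), for 0.2 s.
3. the second plate lies flush in the exit pocket (horizontal distance between plate_2_mid and pocket below 0.012 m and angle between plate_2_mid's own z axis and vertical below 0.12 rad), for 0.1 s.
4. the second plate is tipped up in the exit pocket (horizontal distance between plate_2_mid and pocket below 0.03 m and angle between plate_2_mid's own z axis and vertical above 0.4 rad), for 0.2 s.
At the end, for the whole second after the job is handed in: Each sherd present is on its own plate, centres within 18 mm; these plates lie flat on the board, centres within 48 mm (x) and 110 mm (y) of its middle; sherds are 45 mm or more apart; the other plates are in the tower (within 8 mm of its middle); the slide is below 0.006 m (((horizontal distance between sherd_1_mid and plate_1_mid below 0.018 m and z of sherd_1_mid in the frame of plate_1_mid between 0.006 and 0.026 m) or (horizontal distance between sherd_1_mid and plate_2_mid below 0.018 m and z of sherd_1_mid in the frame of plate_2_mid between 0.006 and 0.026 m) or (horizontal distance between sherd_1_mid and plate_3_mid below 0.018 m and z of sherd_1_mid in the frame of plate_3_mid between 0.006 and 0.026 m)) and ((horizontal distance between sherd_2_mid and plate_1_mid below 0.018 m and z of sherd_2_mid in the frame of plate_1_mid between 0.006 and 0.026 m) or (horizontal distance between sherd_2_mid and plate_2_mid below 0.018 m and z of sherd_2_mid in the frame of plate_2_mid between 0.006 and 0.026 m) or (horizontal distance between sherd_2_mid and plate_3_mid below 0.018 m and z of sherd_2_mid in the frame of plate_3_mid between 0.006 and 0.026 m)) and ((horizontal distance between sherd_3_mid and plate_1_mid below 0.018 m and z of sherd_3_mid in the frame of plate_1_mid between 0.006 and 0.026 m) or (horizontal distance between sherd_3_mid and plate_2_mid below 0.018 m and z of sherd_3_mid in the frame of plate_2_mid between 0.006 and 0.026 m) or (horizontal distance between sherd_3_mid and plate_3_mid below 0.018 m and z of sherd_3_mid in the frame of plate_3_mid between 0.006 and 0.026 m)) and ((horizontal distance between sherd_4_mid and plate_1_mid below 0.018 m and z of sherd_4_mid in the frame of plate_1_mid between 0.006 and 0.026 m) or (horizontal distance between sherd_4_mid and plate_2_mid below 0.018 m and z of sherd_4_mid in the frame of plate_2_mid between 0.006 and 0.026 m) or (horizontal distance between sherd_4_mid and plate_3_mid below 0.018 m and z of sherd_4_mid in the frame of plate_3_mid between 0.006 and 0.026 m)) and x of plate_1_mid in the frame of board_top between -0.048 and 0.048 m and y of plate_1_mid in the frame of board_top between -0.11 and 0.11 m and z of plate_1_mid in the frame of board_top between 0.003 and 0.0075 m and angle between each of plate_1_mid, plate_2_mid's own z axis and vertical below 0.06 rad and x of plate_2_mid in the frame of board_top between -0.048 and 0.048 m and y of plate_2_mid in the frame of board_top between -0.11 and 0.11 m and z of plate_2_mid in the frame of board_top between 0.003 and 0.0075 m and (horizontal distance between plate_3_mid and tower below 0.008 m or ((x of plate_3_mid in the frame of board_top between -0.048 and 0.048 m and y of plate_3_mid in the frame of board_top between -0.11 and 0.11 m and z of plate_3_mid in the frame of board_top between 0.003 and 0.0075 m and angle between plate_3_mid's own z axis and vertical below 0.06 rad) and ((horizontal distance between sherd_1_mid and plate_3_mid below 0.018 m and z of sherd_1_mid in the frame of plate_3_mid between 0.006 and 0.026 m) or (horizontal distance between sherd_2_mid and plate_3_mid below 0.018 m and z of sherd_2_mid in the frame of plate_3_mid between 0.006 and 0.026 m) or (horizontal distance between sherd_3_mid and plate_3_mid below 0.018 m and z of sherd_3_mid in the frame of plate_3_mid between 0.006 and 0.026 m) or (horizontal distance between sherd_4_mid and plate_3_mid below 0.018 m and z of sherd_4_mid in the frame of plate_3_mid between 0.006 and 0.026 m)))) and horizontal distance between each of plate_4_mid, plate_5_mid and tower below 0.008 m and horizontal distance between sherd_1_mid and sherd_2_mid above 0.045 m and horizontal distance between each of sherd_1_mid, sherd_2_mid and sherd_3_mid above 0.045 m and horizontal distance between each of sherd_1_mid, sherd_2_mid, sherd_3_mid and sherd_4_mid above 0.045 m and value of joint slide below 0.006 m); the robot touches nothing.
It fails at once if the pencil sharpener is pushed aside by over 2 cm or knocked over (distance of sharpener_mid from where it was at the start of the episode above 0.02 m).
Of sherd_1, sherd_2, sherd_3, sherd_4 only 2 to 3 are there at a start; the rules pass over those that are not, and their reading is None.
At some moment in a run one of sherd_1, sherd_2, sherd_3, sherd_4 may be knocked a few centimetres aside while the robot is not near it.
It also fails if it takes over 210 s, if anything falls off the work surface, if the arm or the gripper's body presses on something with over 40 N, if the wrist force passes 120 N, or if a joint passes its speed limit or range.

ROBOT

A 7-joint arm with a two-finger parallel gripper is mounted at the origin on the work surface; the furniture and walls round the work are solid. World frame = base frame: x ahead of the robot, y to its left, z up, the work surface at z = 0. Lengths are in mm, angles in rad, forces in N, time in s.
With the tool pointing down it reaches from about 425 to 875 mm from the base axis. Payload 8.4 kg.
Tool frame: the origin (TCP) lies at the very end of the fingers, on their centre line; the grasp point (between the pads) lies r.hold_point_z behind it (r.hold_point_z is the distance from the TCP to the grasp point, in mm); y points along the fingers, x is the direction in which the jaws open and shut, and the axes are right-handed (so a half turn about y gives the same grasp; the last joint's range is limited). The gripper opens to 85 mm and grips with 20 to 120 N. Pads are 22 mm wide; open, the fingers measure 114 mm over their backs; the gripper's body (76 mm by 85 mm) begins 54 mm behind the grasp point. The pads swing forward as they close: fully open they stand 13 mm farther back than shut.
Start: joints at [-1.247, 0.333, 0.04, 1.465, -0.013, 1.343, -0.059], TCP at [266.703, 592.734, 231.308] pointing down, gripper open.
Joint ranges: [-2.58, 2.58], [-0.38, 2.09], [-1.3, 1.39], [0.25, 2.4], [-1.5, 4.64], [0.08, 2.09], [-2.65, 2.65]. Speed limits (rad/s): [2.22, 2.22, 2.79, 2.79, 3.14, 3.14, 3.14].

INTERFACE

Orientations are given as a unit quaternion [w, x, y, z].
In Python, from workcell import status, cams, workorder, r gives the robot as it stands. The module is installed in compiled form; this text tells all that it offers.
- The arm moves only by the tool step_arm, never from a script. Its argument "moves" is a list that holds one entry, the list of rows, each a list of 7 numbers: the shift along the tool's x, y, z in cm, then the turn, a rotation vector about the tool's x, y, z in rad, then the opening, from 0 (shut) to 1 (fully open). A call has 1 to 20 rows; each row is the pose to reach, as a shift and turn from the pose measured when the call began, along the tool's axes at that moment; what a row does not reach only later rows make up. A row lasts 1/8 s, in which the tool goes at most 62.5 mm and 10.7 degrees, less where a joint would pass 70% of its speed; a pose out of reach is approached as far as the arm can. A call with a gripper value outside its range is refused whole. The fingers move at their own pace and stop on an object; "squeeze" is the grip in N (left out, the last holds). Time passes only in rows, so rows that repeat a pose let the fingers close. It gives the time, the measured TCP pose, the force and the opening at its end, in the units of the state.
- status.state(): the state, without advancing time (a new reading comes with each control period).
- cams.camera(name): name is "scene" or "side" or "wrist"; returns the picture (480x640x3 uint8, blue, green, red); there is no depth.
- cams.camera_params(name): a dict with "vfov" (degrees; the focal length in pixels is half the picture's height over the tangent of half this angle, whatever the lens; pixels are square), "cx", "cy" (the principal point, pixels), "R" (3x3) and "t" (3): a world point X has camera coordinates R X + t; the wrist camera has in their place "mount" (4x4, takes a point from camera to tool coordinates, whose origin is the TCP and whose axes are the tool frame's). Camera axes: x right, y down, z forward; pixel columns grow to the right and rows downward; lengths in mm; the calibration is good to about 2 mm. A picture is of the moment at which its call begins: read the wrist's pose just before it. camera_params takes no time and is no camera call.
- workorder.job_done(): hands the job in, once; it reports no verdict.
The state is a dict: "time_s": time; "joint_positions": joint angles; "joint_velocities": joint speeds; "joint_torque": joint torques, N m; "tool_pos": TCP position; "eef_rot": TCP orientation; "contact_force": force on the tool from outside, world axes, zero at the start; "torque": the same for the moment, N m; "width": finger opening in mm.
Only numpy, scipy, OpenCV 4.12 (cv2) and the standard library are available. Lean on these libraries where they do the work, as an engineer would, in place of code of your own. Each camera call takes 0.05 s, during which the arm holds its last target.

## Working session

There is one attempt and no reset: what is moved stays moved. The work goes in short steps, Python scripts to look and compute and a tool call to move; the robot and the scene stay as the last step left them, time stands still between calls to the robot, and variables do not carry over. Pictures are saved under pics/ and viewed, and the job is handed in when it is done.

Besides the shell and the picture viewer there is one more tool, called after ">>>" by a JSON object that holds its "api" and its "payload". step_arm: Moves the arm, as the interface text tells. Its arguments: {"type":"object","properties":{"moves":{"type":"array","items":{"type":"array","items":{"type":"array","items":{"type":"number"}}}},"squeeze":{"type":"number"}},"required":["moves"]}

```bash
ls; mkdir -p pics; python3 - <<'E'
from workcell import status,cams,workorder,r
import cv2
s=status.state();print(s);print(r.hold_point_z)
for n in("scene","side","wrist"):
    cv2.imwrite(f"pics/{n}0.png",cams.camera(n));print(n,cams.camera_params(n))
E
```

```text
pics
{'time_s': 0.0, 'joint_positions': array([-1.24719638,  0.33391983,  0.0398373 ,  1.46627323, -0.01341248,
        1.34324646, -0.05850202]), 'joint_velocities': array([-0.0002141 , -0.00087697,  0.00062508,  0.00099996, -0.00126233,
        0.00101093, -0.00050483]), 'joint_torque': array([ 8.09556786e-04, -6.58552265e+01,  1.36609387e+00, -4.05580723e+01,
        1.68191863e-02,  1.23652446e-02, -1.73527513e-05]), 'tool_pos': array([266.52550104, 592.3625194 , 230.41399202]), 'eef_rot': array([-0.59345283,  0.59410907,  0.38350549, -0.38441083]), 'contact_force': array([ 0.04337493, -0.10821913,  0.10696815]), 'torque': array([-0.00784129,  0.01299278,  0.01402856]), 'width': 85.62301922610868}
18.700000000000003
scene {'vfov': 47.97138303408373, 'cx': 319.99854612006146, 'cy': 242.39015734027973, 'R': array([[ 0.60290462, -0.79780105, -0.00441716],
       [-0.45512996, -0.33938751, -0.82320886],
       [ 0.65525776,  0.49832681, -0.56772146]]), 't': array([-361.51376049,  337.15279532,  750.13134095])}
side {'vfov': 43.20490518651096, 'cx': 315.9223641240508, 'cy': 238.5991112760974, 'R': array([[-0.99937851, -0.03331524,  0.01151878],
       [-0.02401398,  0.40422763, -0.91434312],
       [ 0.02580535, -0.91405148, -0.40477644]]), 't': array([ 600.52136831,   96.80068404, 1431.37574607])}
wrist {'vfov': 68.24180863734449, 'cx': 321.0132592157069, 'cy': 240.81906192235496, 'mount': array([[ 9.99999858e-01, -1.57695630e-04,  5.09234374e-04,
         7.41640620e-01],
       [-5.33021970e-04, -3.11306478e-01,  9.50309419e-01,
        -1.42664013e+02],
       [ 8.66831703e-06, -9.50309556e-01, -3.11306518e-01,
         7.94856573e+01],
       [ 0.00000000e+00,  0.00000000e+00,  0.00000000e+00,
         1.00000000e+00]])}
```

View pics/scene0.png

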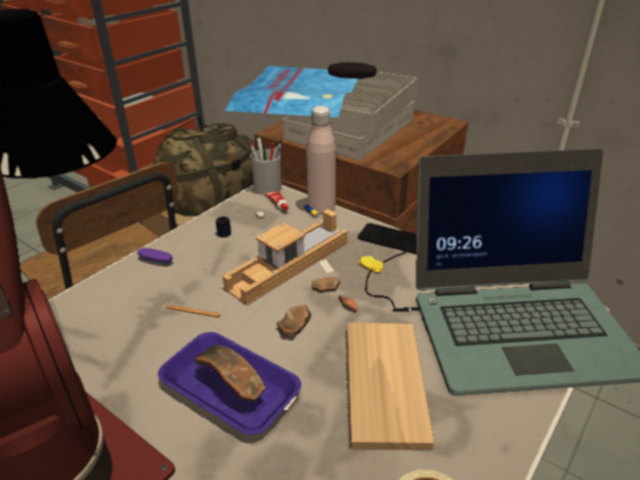

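View pics/side0.png

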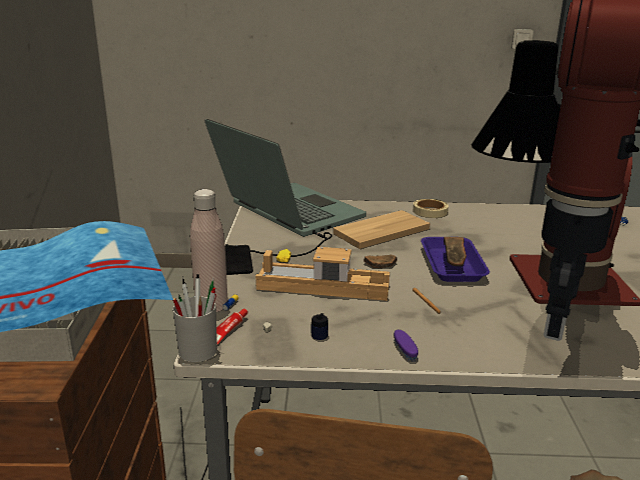

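View pics/wrist0.png

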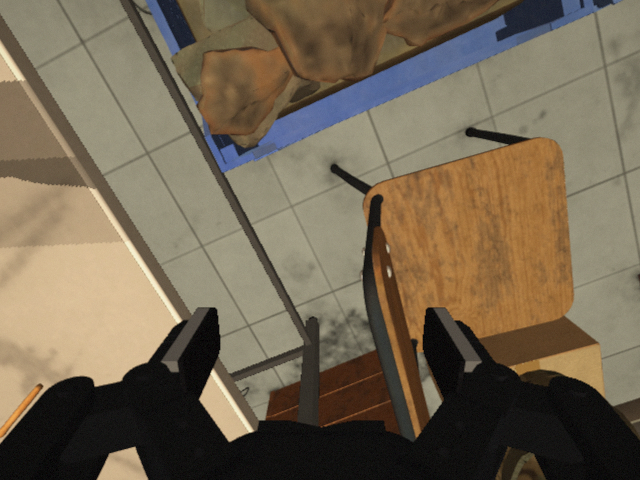

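```bash
cat > h.py <<'E'
import numpy as np,cv2
from scipy.spatial.transform import Rotation as Ro
from workcell import status,cams,workorder,r
def Rq(q): return Ro.from_quat([q[1],q[2],q[3],q[0]]).as_matrix()
def cam(n,s=None):
    p=cams.camera_params(n); f=240/np.tan(np.radians(p['vfov']/2))
    if n!='wrist': return f,p['cx'],p['cy'],np.array(p['R']),np.array(p['t'])
    M=np.array(p['mount']); Rt=Rq(s['eef_rot']); R=(Rt@M[:3,:3]); c=Rt@M[:3,3]+s['tool_pos']
    return f,p['cx'],p['cy'],R.T,-R.T@c
def ray(C,u,v,z):
    f,cx,cy,R,t=C; d=R.T@np.array([(u-cx)/f,(v-cy)/f,1]); o=-R.T@t
    return o+d*(z-o[2])/d[2]
def proj(C,X):
    f,cx,cy,R,t=C; X=np.atleast_2d(X)@R.T+t
    return np.c_[f*X[:,0]/X[:,2]+cx,f*X[:,1]/X[:,2]+cy]
def shot(name,n='wrist'):
    s=status.state(); im=cams.camera(n); cv2.imwrite(f'pics/{name}.png',im)
    np.save(f'pics/{name}.npy',np.array([s['tool_pos'],s['eef_rot']],dtype=object),allow_pickle=True)
    return im,cam(n,s)
def load(name,n='wrist'):
    im=cv2.imread(f'pics/{name}.png')
    if n!='wrist': return im,cam(n)
    a=np.load(f'pics/{name}.npy',allow_pickle=True)
    return im,cam(n,{'tool_pos':a[0],'eef_rot':a[1]})
def goal(pos,yaw_dir=None,R=None):
    """move to world pos with tool R: print shift in tool axes (cm) and rotvec"""
    s=status.state(); R0=Rq(s['eef_rot']); 
    sh=R0.T@(np.array(pos)-s['tool_pos'])/10
    if R is None: R=R0
    rv=Ro.from_matrix(R0.T@R).as_rotvec()
    return sh,rv
def down(xdir):
    """tool pointing down with tool x along xdir (angle rad in world)"""
    x=np.array([np.cos(xdir),np.sin(xdir),0]);y=np.array([0,0,-1.]);z=np.cross(x,y)
    return np.c_[x,y,z]
E
python3 - <<'E'
from h import *
C=cam('scene')
for n,u,v,z in [('A',294,320,10),('B',325,284,10),('C',348,302,5),('yellow',371,264,10),('white',327,268,0),('towertop',282,237,88),('handle top',330,214,78),('near end',238,282,36.5),('nearL',224,276,36.5),('nearR',250,290,36.5),('sharp',223,234,5),('board1',348,322,20),('board2',416,324,20),('b3',430,436,20),('b4',351,437,20),('tray',230,382,5),('purple',155,256,5)]:
    print(n,ray(C,u,v,z).round())
s=status.state();print(Rq(s['eef_rot']).round(3))
C=cam('scene');print(-C[3].T@C[4]);C=cam('side');print(-C[3].T@C[4])
im=cv2.imread('pics/scene0.png');cv2.imwrite('pics/c0.png',cv2.resize(im[190:350,210:410],None,fx=4,fy=3.75,interpolation=2))
E
```

```text
A [445. -56.  10.]
B [566. -38.  10.]
C [ 553. -104.    5.]
yellow [679. -77.  10.]
white [622.  -2.   0.]
towertop [558.  65.  88.]
handle top [701.  49.  78.]
near end [442.  83.  36.]
nearL [439. 119.  36.]
nearR [438.  47.  36.]
sharp [576. 266.   5.]
board1 [ 492. -145.   20.]
board2 [ 562. -248.   20.]
b3 [ 365. -379.   20.]
b4 [ 294. -288.   20.]
tray [270. -62.   5.]
purple [425. 323.   5.]
[[ 0.41  -0.    -0.912]
 [ 0.912 -0.001  0.41 ]
 [-0.001 -1.    -0.   ]]
[-120.12273015 -547.80116217  701.81596699]
[ 565.53556768 1289.22812707  660.97894876]
```

View pics/c0.png

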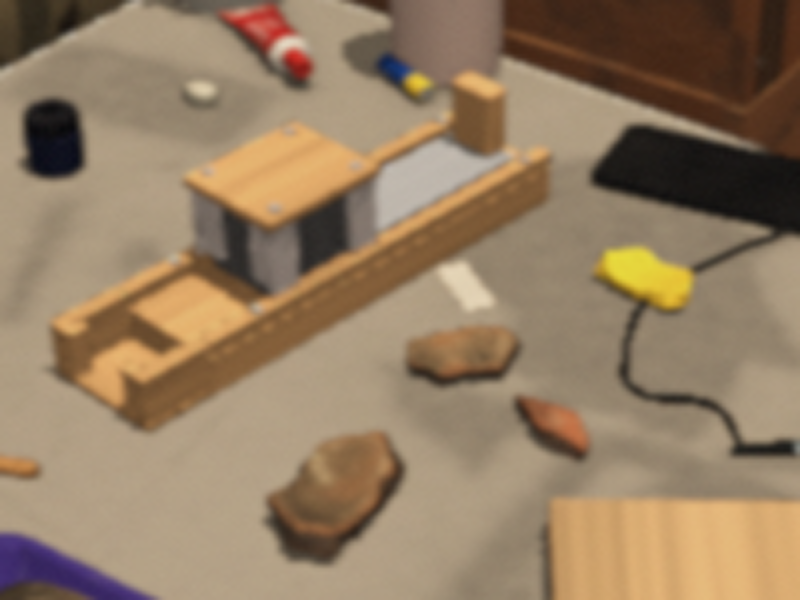

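```bash
python3 - <<'E'
from h import *
C1=cam('scene');C2=cam('side')
def tri(a,b):
    o=[];d=[]
    for C,p in((C1,a),(C2,b)):
        f,cx,cy,R,t=C;o.append(-R.T@t);x=R.T@np.array([(p[0]-cx)/f,(p[1]-cy)/f,1]);d.append(x/np.linalg.norm(x))
    A=np.c_[d[0],-d[1]];l=np.linalg.lstsq(A,o[1]-o[0],rcond=None)[0]
    return o[0]+d[0]*l[0],o[1]+d[1]*l[1]
print(tri((50,155),(515,148)),tri((25,15),(536,45)))
print(status.state()['joint_positions'])
E
```

```text
(array([214.71388125, 198.85154524, 363.11662358]), array([232.87549258, 192.36377057, 366.76900111])) (array([232.01572204, 185.68195007, 553.25524423]), array([222.1900134 , 189.30480555, 547.85202257]))
[-1.24722254  0.33377493  0.03986822  1.46606247 -0.01341481  1.34331051
 -0.0585039 ]
```

```bash
cat >> h.py <<'E'
def rows(pts,op=1.0,dec=1):
    """pts: list of (pos,R); prints rows from current pose"""
    s=status.state(); R0=Rq(s['eef_rot']); out=[]
    for p,R in pts:
        sh=R0.T@(np.array(p)-s['tool_pos'])/10; rv=Ro.from_matrix(R0.T@R).as_rotvec()
        out.append([round(float(a),2) for a in sh]+[round(float(a),3) for a in rv]+[op])
    print(str(out).replace(' ','')); return out
def seg(p0,R0,p1,R1,n):
    from scipy.spatial.transform import Slerp
    sl=Slerp([0,1],Ro.from_matrix([R0,R1]))
    return [(np.array(p0)+(np.array(p1)-p0)*k/n,sl(k/n).as_matrix()) for k in range(1,n+1)]
def cur():
    s=status.state(); return s['tool_pos'],Rq(s['eef_rot'])
E
python3 - <<'E'
from h import *
p,R=cur();pts=[(p+np.array([0,0,h]),R) for h in(50,100,150,200)]
q=p+[0,0,200]
for k in range(1,16):
    a=Ro.from_euler('z',-70*k/15,degrees=True).as_matrix(); pts.append((a@q,a@R))
rows(pts);print(pts[-1])
E
```

```text
[[-0.01,-5.0,-0.0,0.0,0.0,0.0,1.0],[-0.01,-10.0,-0.0,0.0,0.0,0.0,1.0],[-0.02,-15.0,-0.0,0.0,0.0,0.0,1.0],[-0.03,-20.0,-0.0,0.0,0.0,0.0,1.0],[-0.24,-20.0,-5.29,0.0,0.081,0.0,1.0],[-0.89,-20.0,-10.54,0.0,0.163,0.0,1.0],[-1.96,-20.0,-15.72,0.0,0.244,0.0,1.0],[-3.44,-19.99,-20.79,0.0,0.326,0.0,1.0],[-5.34,-19.99,-25.73,0.001,0.407,0.0,1.0],[-7.63,-19.99,-30.5,0.001,0.489,0.0,1.0],[-10.3,-19.98,-35.07,0.001,0.57,0.0,1.0],[-13.34,-19.98,-39.4,0.001,0.652,0.0,1.0],[-16.71,-19.98,-43.47,0.001,0.733,0.0,1.0],[-20.41,-19.97,-47.25,0.001,0.814,0.0,1.0],[-24.4,-19.97,-50.72,0.001,0.896,0.0,1.0],[-28.66,-19.96,-53.86,0.001,0.977,0.0,1.0],[-33.16,-19.95,-56.64,0.001,1.059,0.0,1.0],[-37.88,-19.95,-59.04,0.001,1.14,0.0,1.0],[-42.77,-19.94,-61.05,0.002,1.222,0.0,1.0]]
(array([647.87651577, -47.85291669, 430.61125967]), array([[ 9.97282757e-01, -1.28916050e-03,  7.36575892e-02],
       [-7.36576161e-02,  2.66700733e-05,  9.97283588e-01],
       [-1.28762307e-03, -9.99999169e-01, -6.83588853e-05]]))
```

>>> {"api": "step_arm", "payload": {"moves": [[[0,-5,0,0,0,0,1],[0,-10,0,0,0,0,1],[0,-15,0,0,0,0,1],[0,-20,0,0,0,0,1],[-0.24,-20,-5.3,0,0.08,0,1],[-0.9,-20,-10.5,0,0.16,0,1],[-2,-20,-15.7,0,0.245,0,1],[-3.4,-20,-20.8,0,0.325,0,1],[-5.3,-20,-25.7,0,0.407,0,1],[-7.6,-20,-30.5,0,0.49,0,1],[-10.3,-20,-35.1,0,0.57,0,1],[-13.3,-20,-39.4,0,0.65,0,1],[-16.7,-20,-43.5,0,0.733,0,1],[-20.4,-20,-47.2,0,0.814,0,1],[-24.4,-20,-50.7,0,0.896,0,1],[-28.7,-20,-53.9,0,0.977,0,1],[-33.2,-20,-56.6,0,1.06,0,1],[-37.9,-20,-59,0,1.14,0,1],[-42.8,-20,-61,0,1.22,0,1]]]}}

```text
time_s: 2.52
tool_pos: [647.3, -49.5, 430.7]
eef_rot: [-0.706, 0.707, -0.027, 0.026]
contact_force: [0.7, -0.7, -0.2]
width: 85.5
```

```bash
python3 - <<'E'
from h import *
shot('w1');print(status.state()['tool_pos'],status.state()['joint_positions'])
E
```

```text
[645.80397708 -58.91504136 431.26269055] [-0.36675955  0.34300628  0.57284137  1.10796792 -0.18038393  1.73927671
  0.0600499 ]
```

View pics/w1.png

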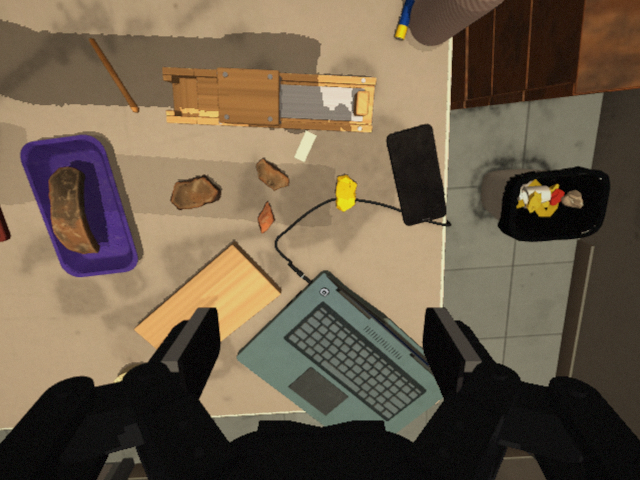

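```bash
cat > meas.py <<'E'
from h import *
import sys
def sherds(name,cent,zs=0,draw=None):
    im,C=load(name)
    for nm,(u,v) in cent.items():
        x0,x1,y0,y1=max(0,u-70),min(640,u+70),max(0,v-70),min(480,v+70)
        c=im[y0:y1,x0:x1]; hsv=cv2.cvtColor(c,cv2.COLOR_BGR2HSV)
        m=((hsv[...,1]>90)).astype(np.uint8)*255
        m=cv2.morphologyEx(m,cv2.MORPH_OPEN,np.ones((3,3)))
        n,l,st,ce=cv2.connectedComponentsWithStats(m)
        k=np.argmin([np.hypot(*(ce[i]-[u-x0,v-y0])) if i and st[i,4]>60 else 1e9 for i in range(n)])
        cnt=cv2.findContours((l==k).astype(np.uint8),cv2.RETR_EXTERNAL,cv2.CHAIN_APPROX_NONE)[0][0].reshape(-1,2)+[x0,y0]
        W=np.array([ray(C,a,b,zs)[:2] for a,b in cnt],np.float32)
        (cx,cy),(w,h),an=cv2.minAreaRect(W); 
        if w>h: lw,long=h,an; sz=(h,w)
        else: sz=(w,h); long=an+90
        print(nm,'centre',round(cx,1),round(cy,1),'size',np.round(sz,1),'long axis deg',round(long,1),'px',ce[k]+[x0,y0],'n',st[k,4])
E
python3 - <<'E'
from meas import *
sherds('w1',{'A':(195,192),'B':(272,173),'C':(266,217),'Y':(346,192)},6)
im,_=load('w1');cv2.imwrite('pics/c1.png',cv2.resize(im[140:250,160:370],None,fx=3.8,fy=3.8,interpolation=2))
E
```

```text
A centre 442.0 -58.7 size [48.8 86.4] long axis deg 9.3 px [194.56666667 192.84393939] n 1320
B centre 568.7 -40.4 size [35.4 60.4] long axis deg 130.1 px [271.17048711 174.98424069] n 698
C centre 551.6 -108.5 size [27.2 54. ] long axis deg 54.9 px [265.30503979 217.82228117] n 377
Y centre 685.7 -77.4 size [35.3 61.8] long axis deg 85.7 px [345.04329609 192.73324022] n 716
```

View pics/c1.png

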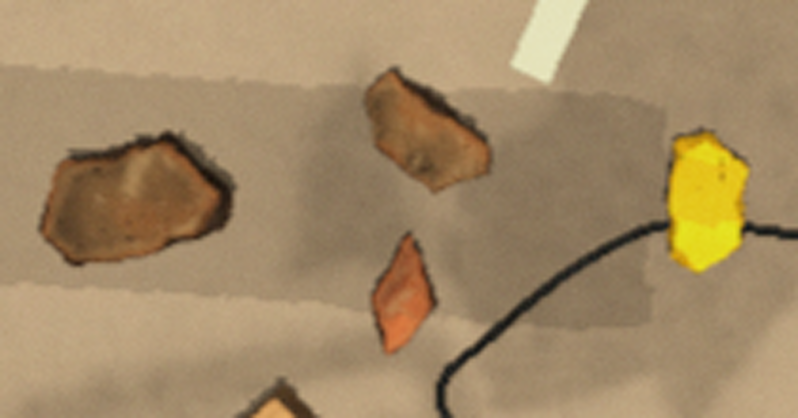

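```bash
python3 - <<'E'
from h import *
p,R=cur();print(R.round(3));rows([((580,0,220),down(0))])
E
```

```text
[[ 0.996 -0.001  0.088]
 [-0.088 -0.005  0.996]
 [-0.    -1.    -0.005]]
[[-7.07,21.1,5.4,0.005,-0.088,-0.001,1.0]]
```

>>> {"api": "step_arm", "payload": {"moves": [[[-7,21,5.4,0,-0.088,0,1],[-7,21,5.4,0,-0.088,0,1],[-7,21,5.4,0,-0.088,0,1],[-7,21,5.4,0,-0.088,0,1],[-7,21,5.4,0,-0.088,0,1],[-7,21,5.4,0,-0.088,0,1]]]}}

```text
time_s: 3.32
tool_pos: [581.9, -0.5, 222.8]
eef_rot: [-0.705, 0.709, 0.0, 0.001]
contact_force: [0.5, -0.8, 1.6]
width: 85.6
```

```bash
python3 - <<'E'
from h import *
shot('w2');print(status.state()['tool_pos'],abs(status.state()['joint_velocities']).max())
from meas import *
E
```

```text
[582.19364844  -0.68386732 223.13429203] 0.0033047910537836443
```

View pics/w2.png

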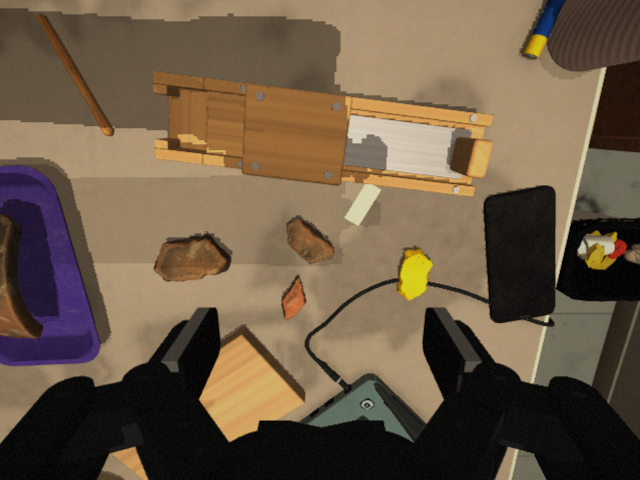

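```bash
python3 - <<'E'
from h import *
im,_=load('w2');cv2.imwrite('pics/c2.png',cv2.resize(im[60:200,145:345],None,fx=4,fy=4,interpolation=2))
cv2.imwrite('pics/c3.png',cv2.resize(im[70:210,320:520],None,fx=4,fy=4,interpolation=2))
E
```

```text
(no output)
```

View pics/c2.png

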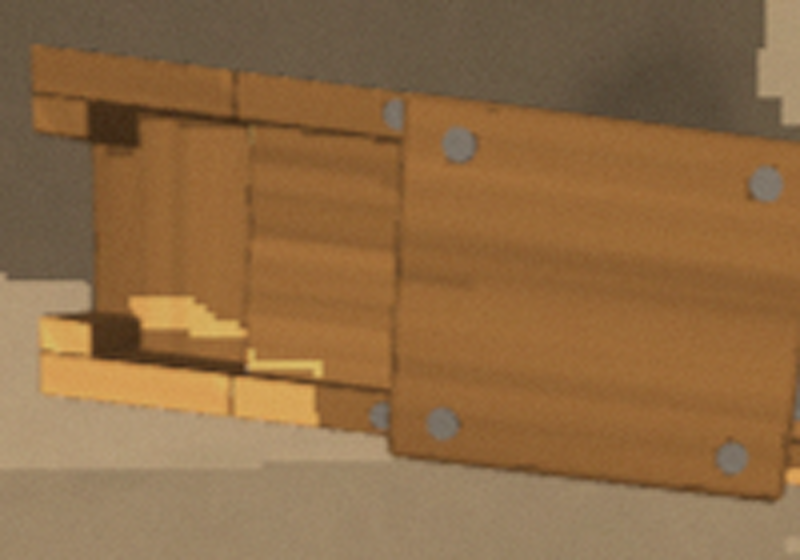

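View pics/c3.png

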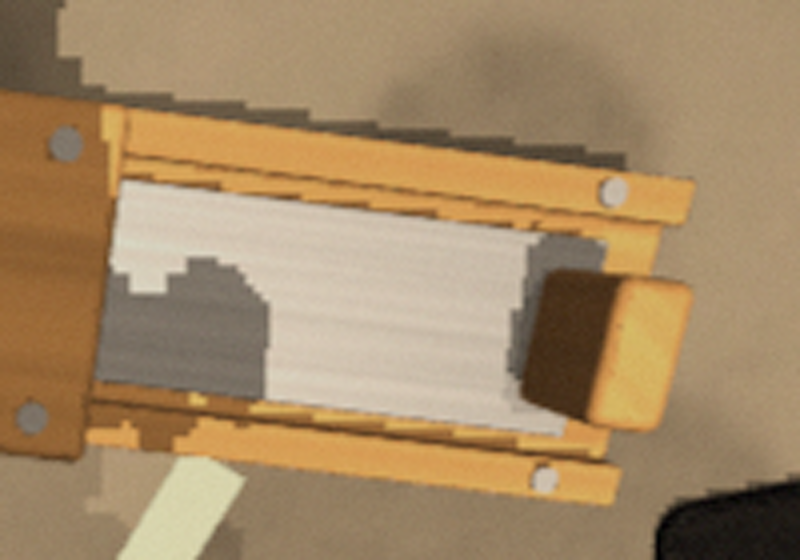

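```bash
python3 - <<'E'
from h import *
im,C=load('w2')
P=[ray(C,u,v,36.5) for u,v in [(152.75,71),(155,157.5),(493.75,115),(473.75,196.25)]]
print(np.round(P,1))
e=(P[0]+P[1])/2;b=(P[2]+P[3])/2;ax=(e-b)[:2];L=np.linalg.norm(ax);print('len',L,'w',np.linalg.norm(P[0]-P[1]),np.linalg.norm(P[2]-P[3]))
ax/=L;print('ang',np.degrees(np.arctan2(ax[1],ax[0])));mid=(e+b)[:2]/2
o=mid+ax*20;print('origin',o)
Q=[ray(C,u,v,88) for u,v in [(247,83.75),(242.5,173.75),(340,184.5),(351,95)]]
print(np.round(Q,1),np.mean(Q,0))
H=[ray(C,u,v,78) for u,v in[(320+627/4,70+278/4),(320+693/4,70+285/4),(320+655/4,70+430/4),(320+585/4,70+420/4)]];print(np.round(H,1),np.mean(H,0))
# cross-check: bolts
for n,s in(('w1','w'),):pass
C2=cam('scene');C3=cam('side')
for t in(-168,128):
  for y in(-36.5,36.5):
    X=np.r_[o+ax*t+np.array([-ax[1],ax[0]])*y,36.5];print(proj(C2,X),proj(C3,X))
E
```

```text
[[441.2 122.2  36.5]
 [432.5  51.   36.5]
 [734.1  87.1  36.5]
 [726.3  15.2  36.5]]
len 295.4719791149795 w 71.75130756396005 72.32114219657517
ang 173.10566092334216
origin [563.6523512   71.26915016]
[[529.7 107.3  88. ]
 [521.9  43.3  88. ]
 [597.7  34.9  88. ]
 [604.6  99.8  88. ]] [563.47661474  71.3269872   88.        ]
[[704.4  68.3  78. ]
 [717.5  66.9  78. ]
 [714.1  38.8  78. ]
 [699.7  40.8  78. ]] [708.92707189  53.6797059   78.        ]
[[325.0175108  217.89095846]] [[254.97441155 274.84949585]]
[[348.56099285 229.76099828]] [[262.56702486 260.76732486]]
[[223.14435888 274.72306375]] [[387.86260193 285.82070153]]
[[246.54564855 290.88543191]] [[389.32594876 270.80602624]]
```

```bash
python3 - <<'E'
from h import *
print(ray(cam('scene'),321,212,0))
rows([((708.5,53.8,120),down(np.radians(83.1)))])
from meas import *
sherds('w2',{'A':(190,257),'B':(310,240),'C':(293,297)},6)
im,C=load('w2')
print(ray(C,247-6,333,20),ray(C,304,398,20))
E
```

```text
[797.97698996 146.76720927   0.        ]
[[12.6,10.31,5.52,0.006,-1.451,-0.002,1.0]]
A centre 441.3 -59.8 size [50.6 87.8] long axis deg 11.9 px [191.29885877 258.71184023] n 2804
B centre 568.5 -40.7 size [35.4 62.2] long axis deg 133.7 px [308.15592516 241.76784477] n 1443
C centre 552.3 -108.7 size [26.5 55.7] long axis deg 58.7 px [293.12798875 299.33192686] n 711
[ 492.87563832 -143.32718386   20.        ] [ 562.23417711 -233.82107939   20.        ]
```

>>> {"api": "step_arm", "payload": {"moves": [[[6,3,2.5,0,-0.19,0,1],[12.6,3,5.5,0,-0.37,0,1],[12.6,3,5.5,0,-0.55,0,1],[12.6,3,5.5,0,-0.73,0,1],[12.6,3,5.5,0,-0.91,0,1],[12.6,3,5.5,0,-1.09,0,1],[12.6,5,5.5,0,-1.27,0,1],[12.6,10,5.5,0,-1.45,0,1],[12.6,10.3,5.5,0,-1.45,0,1],[12.6,10.3,5.5,0,-1.45,0,1],[12.6,10.3,5.5,0,-1.45,0,1]]]}}

```text
time_s: 4.75
tool_pos: [710.0, 53.6, 122.9]
eef_rot: [-0.527, 0.533, 0.468, -0.468]
contact_force: [0.3, -0.6, 0.8]
width: 85.5
```

```bash
python3 - <<'E'
from h import *
shot('w3');print(status.state()['joint_positions'])
rows([((708.5,53.8,50),down(np.radians(83.1)))])
im,C=load('w3');print(proj(C,[[708.5,53.8,78]]))
E
```

```text
[-0.29600434  0.52687801  0.22142843  1.4345625  -0.11327049  1.18808091
  1.38512659]
[[0.03,7.26,0.17,0.006,-0.003,-0.004,1.0]]
[[320.21049221 267.40434263]]
```

View pics/w3.png

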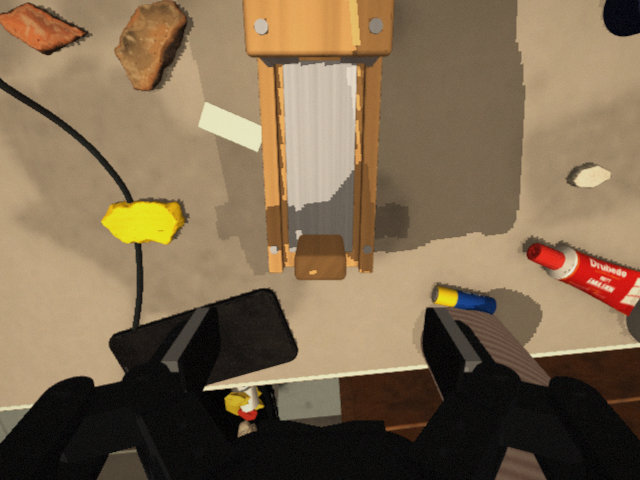

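>>> {"api": "step_arm", "payload": {"moves": [[[0,3.5,0.15,0,0,0,1],[0,7.2,0.15,0,0,0,1],[0,7.2,0.15,0,0,0,1],[0,7.2,0.15,0,0,0,0.2],[0,7.2,0.15,0,0,0,0.2],[0,7.2,0.15,0,0,0,0.2],[0,7.2,0.15,0,0,0,0.2],[0,7.2,0.15,0,0,0,0.2]]], "squeeze": 30}}

```text
time_s: 5.8
tool_pos: [709.6, 52.7, 52.2]
eef_rot: [-0.527, 0.533, 0.469, -0.467]
contact_force: [-0.6, -1.8, 6.2]
width: 29.6
```

>>> {"api": "step_arm", "payload": {"moves": [[[0,0,1,0,0,0,0.2],[0,0,2,0,0,0,0.2],[0,0,3,0,0,0,0.2],[0,0,4,0,0,0,0.2],[0,0,5,0,0,0,0.2],[0,0,6,0,0,0,0.2],[0,0,7,0,0,0,0.2],[0,0,7.6,0,0,0,0.2],[0,0,8.2,0,0,0,0.2],[0,0,8.6,0,0,0,0.2],[0,0,9,0,0,0,0.2],[0,0,9,0,0,0,0.2],[0,0,9,0,0,0,0.2]]]}}

```text
time_s: 7.42
tool_pos: [624.8, 63.0, 52.4]
eef_rot: [-0.525, 0.536, 0.471, -0.465]
contact_force: [21.4, -4.7, -9.0]
width: 29.4
```

```bash
python3 - <<'E'
from h import *
shot('w4')
print((status.state()['tool_pos'][:2]-[709.6,52.7])@np.array([-.993,.12]),status.state()['contact_force'])
E
```

```text
85.49780162886714 [21.71034945 -4.32650206 -9.12597653]
```

View pics/w4.png

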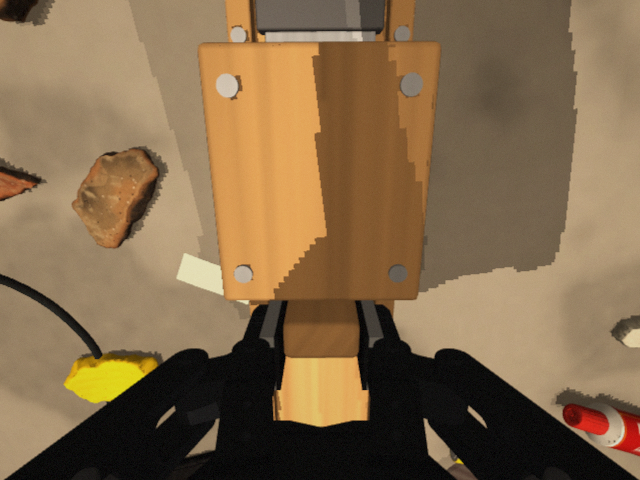

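```bash
python3 - <<'E'
from h import *
im,C=load('w4');ax=np.array([-.9928,.1201]);o=np.array([563.6,71.3])
for u,v,z in[(320,29.5,35),(320,355,35),(320,329,78),(320,299,78),(320,299,88)]: 
    p=ray(C,u,v,z);print(p.round(1),(p[:2]-o)@ax)
im,_=shot('s1','scene');cv2.imwrite('pics/s1c.png',cv2.resize(im[190:310,200:360],None,fx=5,fy=5,interpolation=2))
E
```

```text
[511.2  77.4  35. ] 52.79353840572206
[662.3  58.3  35. ] -99.60030756892614
[618.6  64.1  78. ] -55.4383263321835
[605.9  65.7  78. ] -42.69578340392269
[600.6  66.5  88. ] -37.26896496926945
```

View pics/s1c.png

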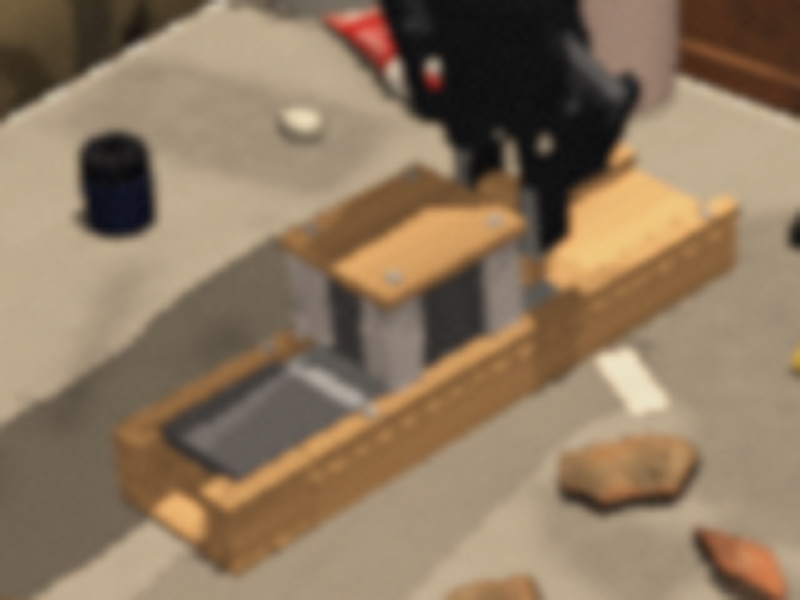

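>>> {"api": "step_arm", "payload": {"moves": [[[0,0,-1.2,0,0,0,0.2],[0,0,-2.4,0,0,0,0.2],[0,0,-3.6,0,0,0,0.2],[0,0,-4.8,0,0,0,0.2],[0,0,-6,0,0,0,0.2],[0,0,-7.2,0,0,0,0.2],[0,0,-8.2,0,0,0,0.2],[0,0,-8.7,0,0,0,0.2],[0,0,-9.1,0,0,0,0.2],[0,0,-9.1,0,0,0,0.2]]]}}

```text
time_s: 8.78
tool_pos: [712.3, 52.3, 52.5]
eef_rot: [-0.526, 0.534, 0.469, -0.466]
contact_force: [-10.3, 2.6, -11.0]
width: 29.2
```

```bash
python3 - <<'E'
from h import *
ax=np.array([-.9928,.1201]);o=np.array([563.6,71.3]);Rg=down(np.radians(83.1))
print(status.state()['contact_force'])
pe=o+ax*114
p,R=cur()
rows([(p+[0,0,75],R),((pe[0],pe[1],130),Rg),((pe[0],pe[1],45),Rg)])
shot('w5')
E
```

```text
[-10.34955094   2.5777023  -10.99858415]
[[-0.03,-7.5,-0.08,0.0,0.0,0.0,1.0],[-0.05,-8.05,26.3,0.011,-0.004,-0.004,1.0],[-0.01,0.45,26.4,0.011,-0.004,-0.004,1.0]]
```

View pics/w5.png

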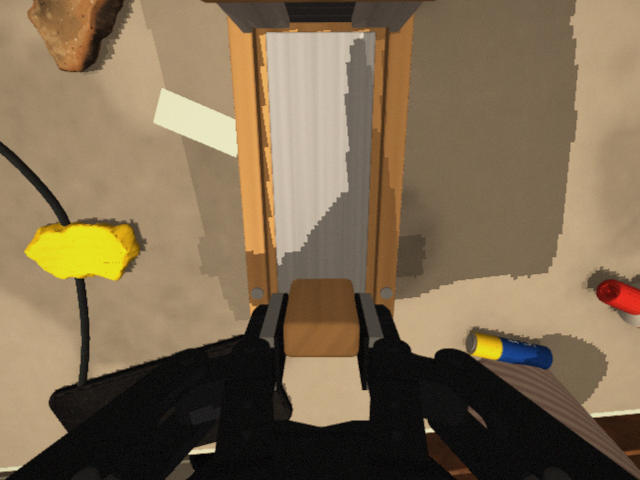

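>>> {"api": "step_arm", "payload": {"moves": [[[0,0,0,0,0,0,0.6],[0,0,0,0,0,0,0.6],[0,-4,0,0,0,0,0.6],[0,-8,0,0,0,0,0.6],[0,-8,4,0,0,0,0.3],[0,-8,9,0,0,0,0],[0,-8,14,0,0,0,0],[0,-8,18,0,0,0,0],[0,-8,22,0,0,0,0],[0,-8,25,0,0,0,0],[0,-8,26.3,0,0,0,0],[0,-8,26.3,0,0,0,0]]]}}

```text
time_s: 10.32
tool_pos: [451.4, 85.6, 130.5]
eef_rot: [-0.526, 0.535, 0.47, -0.465]
contact_force: [0.8, -0.3, 0.2]
width: 0.1
```

```bash
python3 - <<'E'
from h import *
ax=np.array([-.9928,.1201]);o=np.array([563.6,71.3]);Rg=down(np.radians(83.1))
s=status.state();print(s['contact_force'],s['joint_positions'])
pe=o+ax*114
rows([((pe[0],pe[1],45),Rg),((pe[0],pe[1],24),Rg)])
shot('w6');im,_=shot('s2','scene')
E
```

```text
[ 0.84350492 -0.2818443   0.24787407] [-0.45902661  0.01550196  0.17019788  2.05423174  0.00660269  1.06060876
  1.15431234]
[[-0.04,8.55,0.21,0.014,-0.004,-0.003,1.0],[-0.04,10.65,0.23,0.014,-0.004,-0.003,1.0]]
```

View pics/w6.png

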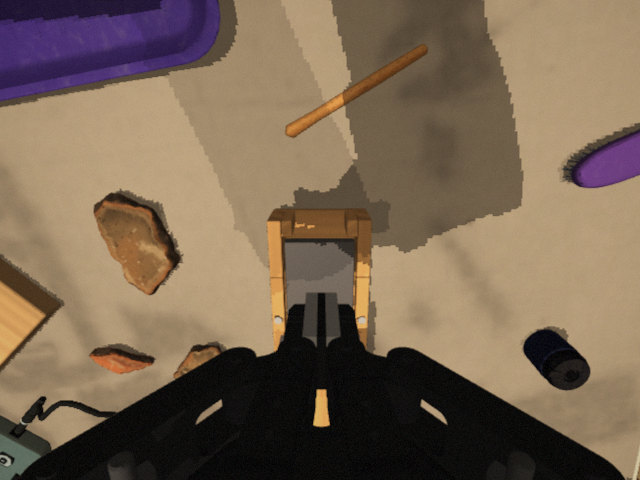

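View pics/s2.png

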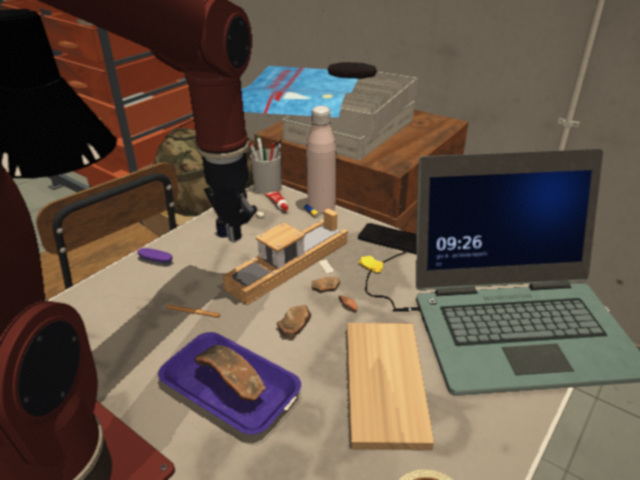

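>>> {"api": "step_arm", "payload": {"moves": [[[0,4,0.2,0,0,0,0],[0,8,0.2,0,0,0,0],[0,9.2,0.2,0,0,0,0],[0,9.6,0.2,0,0,0,0],[0,10,0.2,0,0,0,0],[0,10.4,0.2,0,0,0,0],[0,10.7,0.2,0,0,0,0],[0,10.9,0.2,0,0,0,0],[0,10.9,0.2,0,0,0,0]]]}}

```text
time_s: 11.55
tool_pos: [451.6, 85.2, 21.7]
eef_rot: [-0.526, 0.535, 0.47, -0.465]
contact_force: [-3.4, -0.2, 9.4]
width: 0.4
```

```bash
python3 - <<'E'
from h import *
print(status.state()['contact_force'])
im,_=shot('s3','scene');cv2.imwrite('pics/s3c.png',cv2.resize(im[190:310,200:360],None,fx=5,fy=5,interpolation=2))
E
```

```text
[-3.43452697 -0.2404197   9.35969918]
```

View pics/s3c.png

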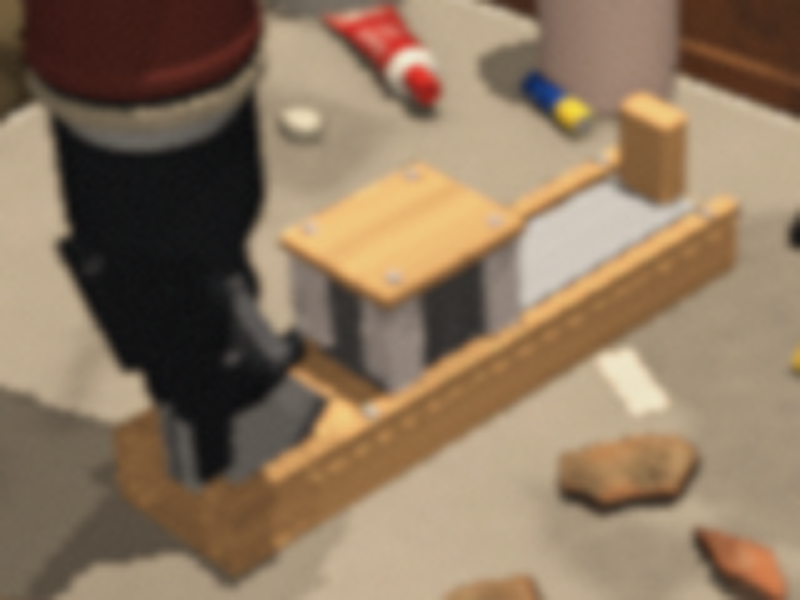

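>>> {"api": "step_arm", "payload": {"moves": [[[0,-1,0,0,0,0,0],[0,-4,0,0,0,0,0.3],[0,-8,0,0,0,0,1],[0,-9,-2,-0.15,0,0,1],[0,-9,-2,-0.35,0,0,1],[0,-9,-2,-0.35,0,0,1],[0,-9,-2,-0.35,0,0,1]]]}}

```text
time_s: 12.48
tool_pos: [470.6, 83.3, 112.9]
eef_rot: [-0.425, 0.618, 0.544, -0.376]
contact_force: [-0.1, -1.3, 0.6]
width: 84.9
```

```bash
python3 - <<'E'
from h import *
print(status.state()['contact_force'],status.state()['joint_positions'])
shot('w7')
im,_=shot('s4','scene');cv2.imwrite('pics/s4c.png',cv2.resize(im[190:310,200:360],None,fx=5,fy=5,interpolation=2))
E
```

```text
[-0.08704832 -1.29204031  0.56258209] [-0.50109081 -0.1414967   0.08590881  2.2947032   0.31123505  0.69718093
  0.82214097]
```

View pics/s4c.png

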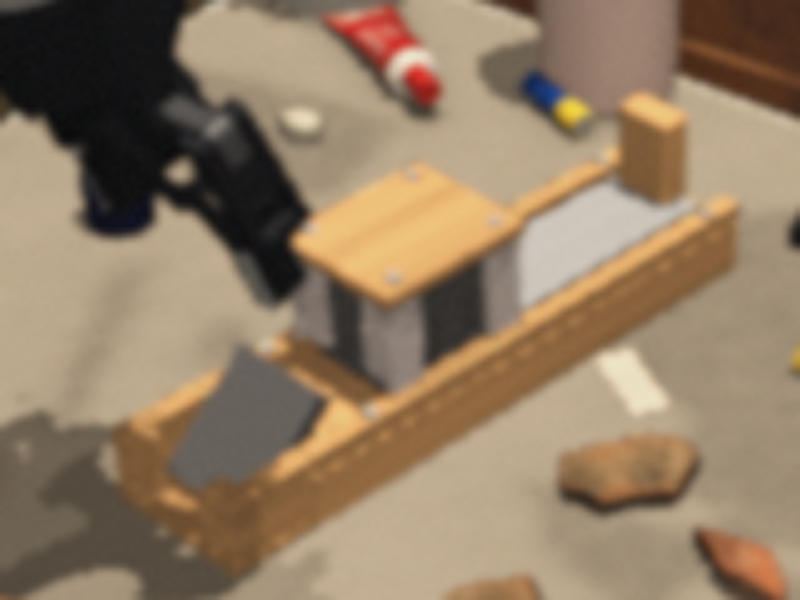

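View pics/w7.png

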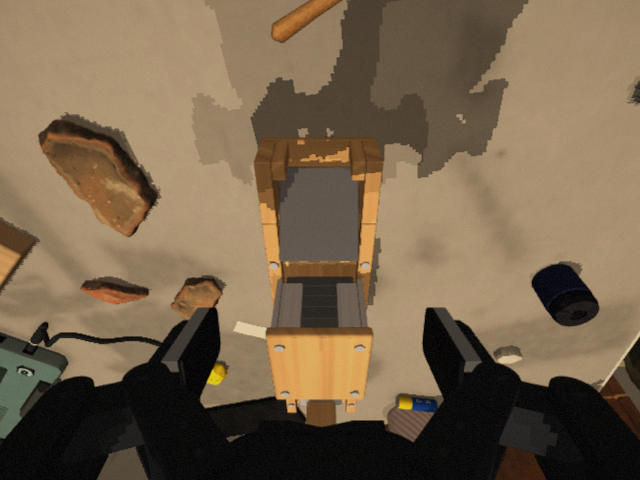

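```bash
cat >> h.py <<'E'
ax=np.array([-.9928,.1201]);ay=np.array([-.1201,-.9928]);o=np.array([563.6,71.3])
def D(x,y,z): return np.r_[o+ax*x+ay*y,z]
def tilt(th,a=83.1): return down(np.radians(a))@Ro.from_rotvec([th,0,0]).as_matrix()
E
python3 - <<'E'
from h import *
C=cam('scene')
for y in(-25,25):
  for x,z in((62.6,48.4),(69.6,55.5)): print(y,x,proj(C,D(x,y,z)),proj(load('w7')[1],D(x,y,z)))
rows([(D(67,0,60),tilt(-.35)),(D(67,0,39),tilt(-.35))])
E
```

```text
-25 62.6 [[251.51400194 258.27897356]] [[357.85106414 263.3125644 ]]
-25 69.6 [[248.59790045 256.93786888]] [[359.43934124 262.756341  ]]
25 62.6 [[267.72488824 268.51650483]] [[280.7741083 263.4399605]]
25 69.6 [[264.85444441 267.21766978]] [[278.88372187 262.89005467]]
[[-0.05,5.87,-0.54,0.014,-0.004,-0.004,1.0],[-0.04,7.83,0.21,0.014,-0.004,-0.004,1.0]]
```

>>> {"api": "step_arm", "payload": {"moves": [[[0,3,-0.5,0,0,0,1],[0,5.9,-0.5,0,0,0,1],[0,7,-0.1,0,0,0,1],[0,7.9,0.2,0,0,0,1],[0,7.9,0.2,0,0,0,1],[0,7.9,0.2,0,0,0,0.5],[0,7.9,0.2,0,0,0,0.45],[0,7.9,0.2,0,0,0,0.45],[0,7.9,0.2,0,0,0,0.45],[0,7.9,0.2,0,0,0,0.45]]], "squeeze": 50}}

```text
time_s: 13.82
tool_pos: [498.0, 80.0, 38.9]
eef_rot: [-0.425, 0.618, 0.544, -0.376]
contact_force: [-1.0, 0.6, 5.7]
width: 48.3
```

```bash
python3 - <<'E'
from h import *
print(status.state()['contact_force'])
shot('w8')
E
```

```text
[-1.04295456  0.61075653  5.73876416]
```

View pics/w8.png

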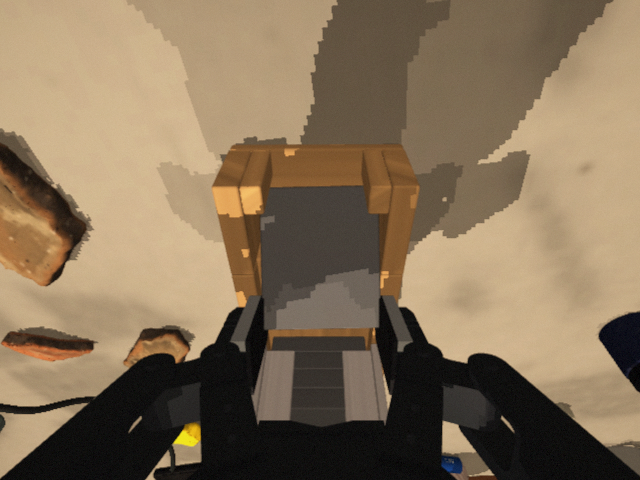

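>>> {"api": "step_arm", "payload": {"moves": [[[0,-0.95,-0.34,0,0,0,0.45],[0,-2.8,-1,0,0,0,0.45],[0,-5.6,-2,0,0,0,0.45],[0,-9.4,-3.4,0,0,0,0.45],[0,-9.4,-3.4,0,0,0,0.45]]]}}

```text
time_s: 14.5
tool_pos: [498.0, 81.1, 142.5]
eef_rot: [-0.424, 0.619, 0.546, -0.373]
contact_force: [0.3, -0.2, -0.8]
width: 48.1
```

```bash
python3 - <<'E'
from h import *
s=status.state();print(s['contact_force'],s['tool_pos'],s['joint_positions'],s['width'])
shot('w9')
im,_=shot('s5','scene');cv2.imwrite('pics/s5c.png',cv2.resize(im[170:310,200:360],None,fx=4,fy=4,interpolation=2))
E
```

```text
[ 0.27628576 -0.15932971 -0.80856205] [497.98871794  81.14488671 142.53173006] [-0.48879499 -0.12937256  0.10640786  2.21672922  0.28044841  0.74593226
  0.88681028] 48.130136978013326
```

View pics/s5c.png

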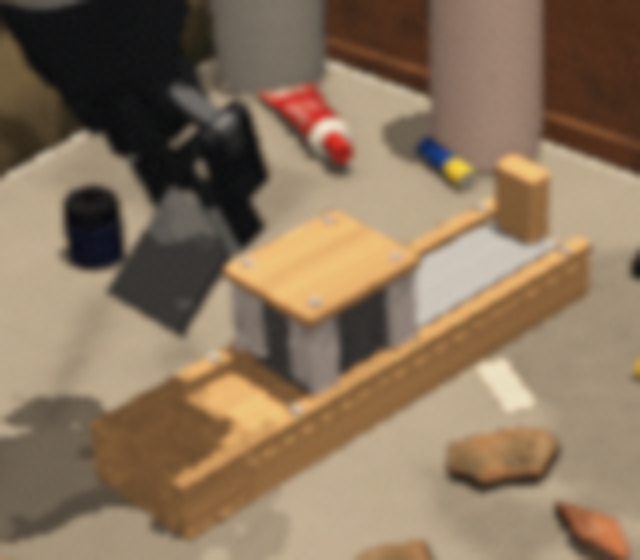

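View pics/w9.png

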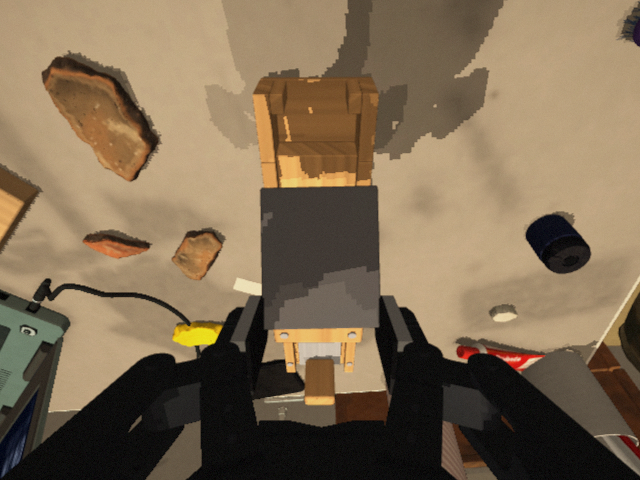

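```bash
python3 - <<'E'
from h import *
im,C=load('w1');c=im[235:350,125:295];cv2.imwrite('pics/b1.png',cv2.resize(c,None,fx=4.5,fy=4.5,interpolation=2))
im=cv2.imread('pics/s5.png');cv2.imwrite('pics/b2.png',cv2.resize(im[310:455,335:445],None,fx=4,fy=4,interpolation=2))
E
```

```text
(no output)
```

View pics/b1.png

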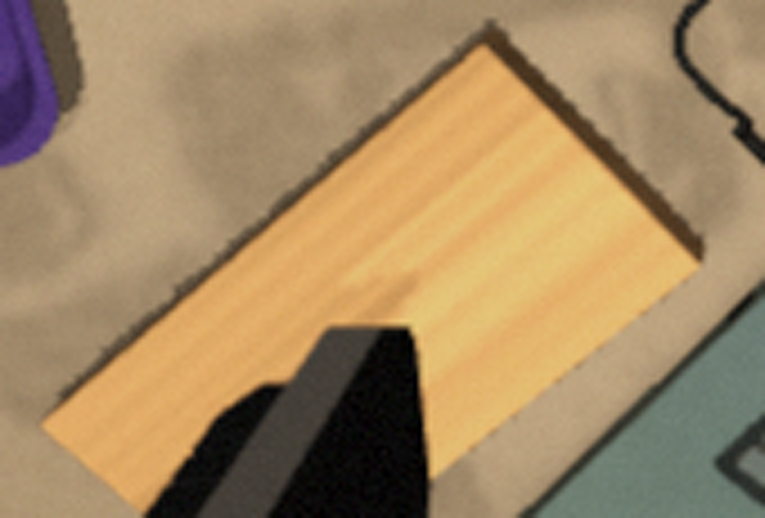

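View pics/b2.png

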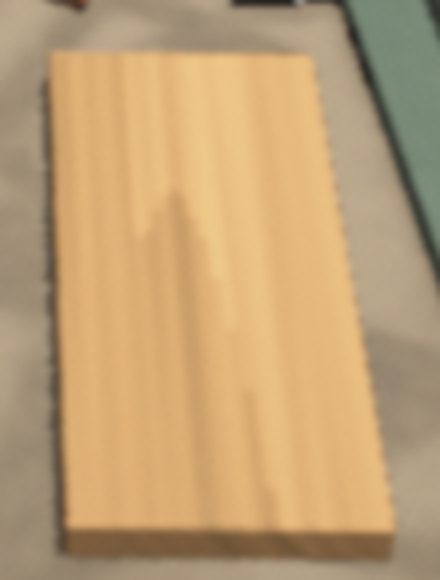

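```bash
python3 - <<'E'
from h import *
im,C=load('w1')
W=[ray(C,125+u/4.5,235+v/4.5,20) for u,v in((485,45),(700,266),(43,424))]
S=[ray(cam('scene'),335+u/4,310+v/4,20) for u,v in((50,53),(315,55),(393,530),(65,530))]
print(np.round(W,1));print(np.round(S,1))
print(np.mean(S,0)); 
a=W[0];l=W[2]-W[0];print(np.linalg.norm(l),np.linalg.norm(W[1]-W[0]),np.degrees(np.arctan2(l[1],l[0])));print((W[1]+W[2])/2)
E
```

```text
[[ 494.2 -148.3   20. ]
 [ 563.  -243.4   20. ]
 [ 294.4 -293.3   20. ]]
[[ 489.1 -146.6   20. ]
 [ 560.5 -244.2   20. ]
 [ 358.1 -387.9   20. ]
 [ 286.9 -293.1   20. ]]
[ 423.63021855 -267.97008771   20.        ]
246.8903537504719 117.39623868028288 -144.02707074103512
[ 428.71252425 -268.37459328   20.        ]
```

```bash
python3 - <<'E'
from h import *
M=np.array(cams.camera_params('wrist')['mount']);f,cx,cy=cam('wrist',status.state())[:3]
d=np.array([0,.42,.906]);n=np.array([0,-.906,.42]);c=np.array([0,.5,22.6])
for e in(30,-30):
  for x in(-25,25):
    P=c+d*e+n*5+[x,0,0];q=M[:3,:3].T@(P-M[:3,3]);print(e,x,f*q[0]/q[2]+cx,f*q[1]/q[2]+cy,q[2])
im=cv2.imread('pics/w9.png');cv2.imwrite('pics/w9c.png',cv2.resize(im[170:350,230:410],None,fx=3,fy=3))
E
```

```text
30 -25 261.23477177146816 191.96549965424433 152.03889573622493
30 25 377.7110323151949 191.93687778542 152.05794534609228
-30 -25 258.3926024626873 334.9351034361014 145.02277383588458
-30 25 380.503553506515 334.8863195917438 145.0418234457519
```

View pics/w9c.png

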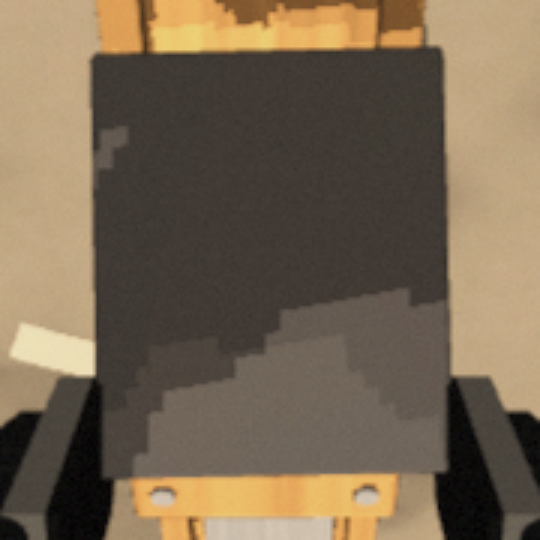

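```bash
cat >> h.py <<'E'
bm=np.array([427.,-268.]);bu=np.array([.809,.588])
E
python3 - <<'E'
from h import *
R=tilt(.25,36);off=R@np.array([0,5.2,23.2])
P=np.r_[bm+50*bu,25];t=P-off;print(P,t)
p0,R0=cur()
A=seg(p0,R0,t+[0,0,80],R,7)
rows(A+[(t+[0,0,40],R),(t+[0,0,15],R),(t+[0,0,6],R)],op=.45)
E
```

```text
[ 467.45 -238.6    25.  ] [ 481.4188745  -257.82650631   24.29857274]
[[-4.82,0.61,-0.19,0.083,0.118,0.007,0.45],[-9.64,1.23,-0.38,0.166,0.237,0.013,0.45],[-14.46,1.84,-0.57,0.249,0.355,0.02,0.45],[-19.28,2.45,-0.76,0.332,0.473,0.026,0.45],[-24.09,3.07,-0.96,0.415,0.591,0.033,0.45],[-28.91,3.68,-1.15,0.498,0.71,0.04,0.45],[-33.73,4.29,-1.34,0.581,0.828,0.046,0.45],[-33.73,8.03,0.09,0.581,0.828,0.046,0.45],[-33.72,10.37,0.98,0.581,0.828,0.046,0.45],[-33.72,11.21,1.3,0.581,0.828,0.046,0.45]]
```

>>> {"api": "step_arm", "payload": {"moves": [[[-4.8,0.6,-0.2,0.083,0.118,0.007,0.45],[-9.6,1.2,-0.4,0.166,0.237,0.013,0.45],[-14.5,1.8,-0.6,0.249,0.355,0.02,0.45],[-19.3,2.4,-0.8,0.332,0.473,0.026,0.45],[-24.1,3.1,-0.95,0.415,0.591,0.033,0.45],[-28.9,3.7,-1.15,0.498,0.71,0.04,0.45],[-33.7,4.3,-1.35,0.581,0.828,0.046,0.45],[-33.7,8,0.1,0.581,0.828,0.046,0.45],[-33.7,8,0.1,0.581,0.828,0.046,0.45],[-33.7,8,0.1,0.581,0.828,0.046,0.45]]]}}

```text
time_s: 15.85
tool_pos: [481.2, -256.8, 64.9]
eef_rot: [0.751, -0.583, -0.19, 0.245]
contact_force: [-0.1, 0.1, -0.4]
width: 48.2
```

```bash
python3 - <<'E'
from h import *
s=status.state();print(s['contact_force'],s['tool_pos'],s['width'])
shot('w10')
im,_=shot('s6','scene')
E
```

```text
[-0.08506806  0.05436281 -0.41712665] [ 481.22097034 -256.7603612    64.91915493] 48.22982763466677
```

View pics/s6.png

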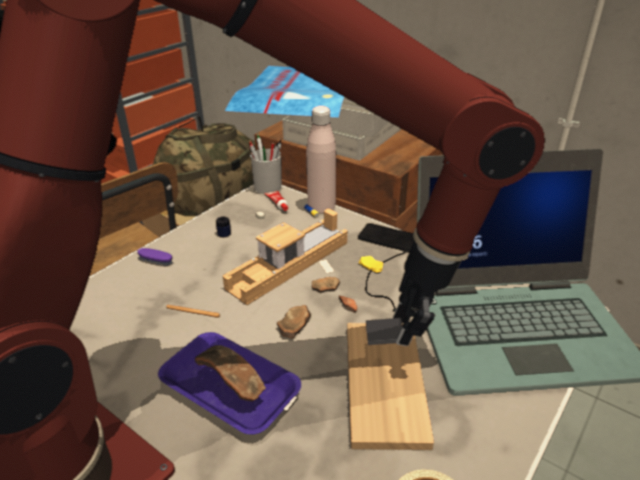

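View pics/w10.png

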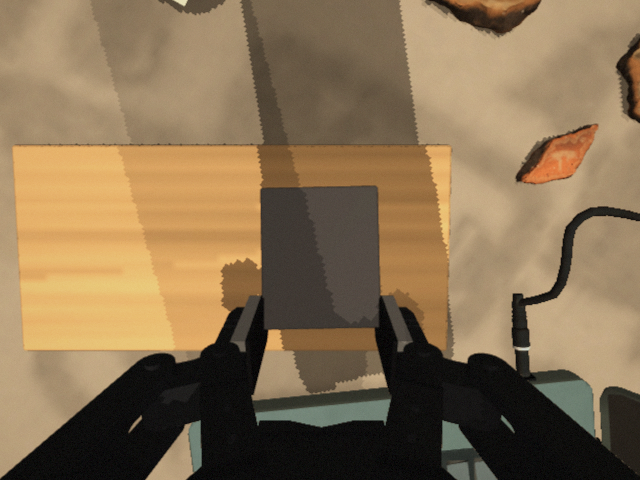

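>>> {"api": "step_arm", "payload": {"moves": [[[0,1.7,-0.43,0,0,0,0.45],[0,3,-0.75,0,0,0,0.45],[0,3.4,-0.86,0,0,0,0.45],[0,3.6,-0.92,0,0,0,0.45],[0,3.8,-0.97,0,0,0,0.45],[0,3.95,-1,0,0,0,0.45]]]}}

```text
time_s: 16.7
tool_pos: [482.2, -257.0, 25.2]
eef_rot: [0.751, -0.584, -0.191, 0.244]
contact_force: [-0.7, 0.0, -0.2]
width: 47.8
```

```bash
python3 - <<'E'
from h import *
s=status.state();print(s['contact_force'],s['torque'],s['tool_pos'],s['width'])
im,C=load('w10')
Q=[ray(C,u,v,20)[:2] for u,v in((13,145),(450,145),(24,350),(453,350))];print(np.round(Q,1),np.mean(Q,0))
E
```

```text
[-0.70716092  0.01341101 -0.207876  ] [-0.25112408 -0.19316375 -0.05944371] [ 482.16358464 -257.01163208   25.23045708] 47.81281296606138
[[ 292.7 -291.5]
 [ 492.  -146.3]
 [ 362.1 -387.2]
 [ 565.4 -239.3]] [ 428.05663507 -266.08746945]
```

>>> {"api": "step_arm", "payload": {"moves": [[[0,0.2,-0.05,0,0,0,0.45],[0,0.4,-0.1,0,0,0,0.45],[0,0.4,-0.1,0,0,0,0.45]]]}}

```text
time_s: 17.08
tool_pos: [482.4, -257.2, 21.3]
eef_rot: [0.751, -0.584, -0.191, 0.244]
contact_force: [0.9, -1.3, 1.3]
width: 48.3
```

```bash
python3 - <<'E'
from h import *
s=status.state();print(s['contact_force'],s['torque'],s['tool_pos'],s['width'])
shot('w11')
E
```

```text
[ 0.89803742 -1.32822014  1.26736436] [-0.19788543 -0.09765398 -0.03794564] [ 482.39221826 -257.19704134   21.28514653] 48.25908264599623
```

View pics/w11.png

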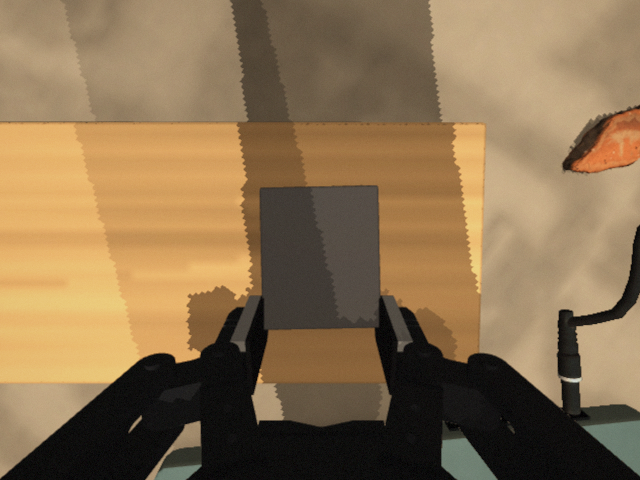

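>>> {"api": "step_arm", "payload": {"moves": [[[0,0.15,-0.04,0,0,0,0.45],[0,0.25,-0.06,0,0,0,0.45]]]}}

```text
time_s: 17.38
tool_pos: [482.6, -257.4, 19.3]
eef_rot: [0.751, -0.584, -0.191, 0.244]
contact_force: [-0.4, -0.8, 13.8]
width: 48.1
```

>>> {"api": "step_arm", "payload": {"moves": [[[0,-0.1,0,0,0,0,0.7],[0,-0.1,0,0,0,0,0.7],[0,-0.1,0,0,0,0,0.75],[0,-2,0.5,0,0,0,0.75],[0,-6,1.5,0,0,0,1],[0,-10,2.5,0,0,0,1],[0,-10,2.5,0,0,0,1]]]}}

```text
time_s: 18.25
tool_pos: [484.3, -259.2, 126.7]
eef_rot: [0.749, -0.585, -0.193, 0.242]
contact_force: [0.1, -0.5, 0.1]
width: 85.3
```

```bash
python3 - <<'E'
from h import *
s=status.state();print(s['contact_force'],s['tool_pos'],s['width'])
shot('w12')
im,_=shot('s7','scene');cv2.imwrite('pics/s7c.png',cv2.resize(im[250:450,250:450],None,fx=3,fy=3))
E
```

```text
[ 0.14559421 -0.52887281  0.0755311 ] [ 484.300347   -259.1822157   126.72306614] 85.2807758538575
```

View pics/w12.png

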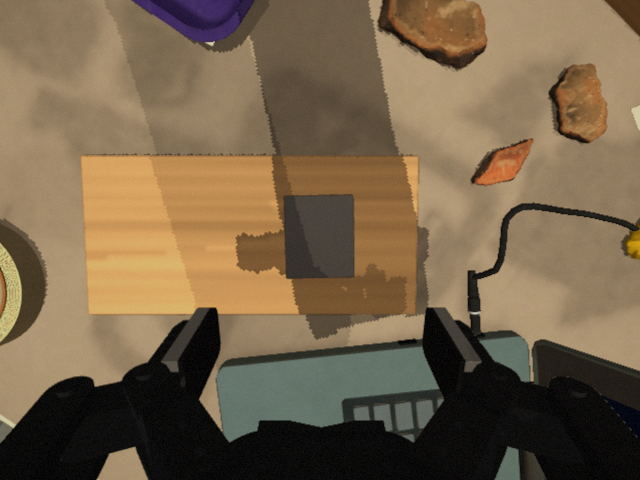

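View pics/s7c.png

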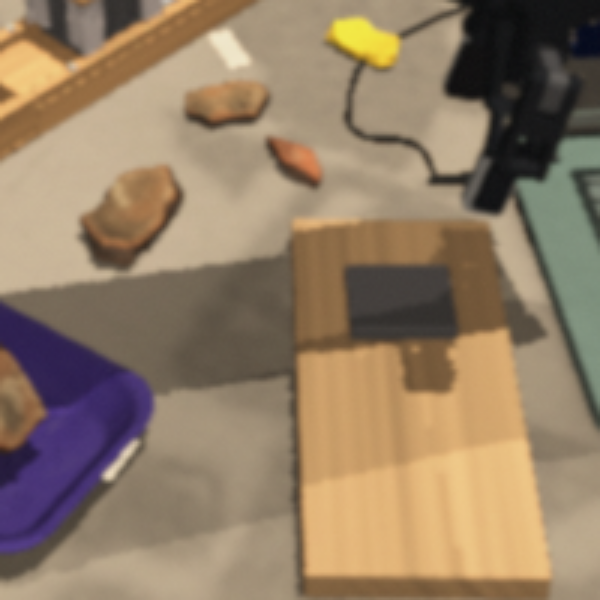

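```bash
python3 - <<'E'
from h import *
im,C=load('w12');W=np.array([ray(C,u,v,30) for u,v in((284,195),(354,195),(284,278),(354,278))]);print(W.round(1),W.mean(0))
p0,R0=cur();R=tilt(0)
via=np.array([520,0,160]);h=np.array([709.4,53,125])
from scipy.spatial.transform import Slerp
A=seg(p0,R0,via,Slerp([0,1],Ro.from_matrix([R0,R]))(.6).as_matrix(),5)
B=seg(via,A[-1][1],h,R,5)
rows(A+B)
E
```

```text
[[ 430.5 -227.5   30. ]
 [ 470.9 -198.1   30. ]
 [ 465.3 -276.1   30. ]
 [ 506.4 -246.3   30. ]] [ 468.27291831 -237.00022232   30.        ]
[[3.64,0.21,3.8,-0.028,-0.098,0.013,1.0],[7.28,0.43,7.59,-0.056,-0.196,0.025,1.0],[10.92,0.64,11.39,-0.083,-0.294,0.038,1.0],[14.56,0.86,15.18,-0.111,-0.392,0.05,1.0],[18.19,1.07,18.98,-0.139,-0.49,0.063,1.0],[21.88,1.42,17.47,-0.157,-0.555,0.071,1.0],[25.56,1.78,15.97,-0.176,-0.62,0.079,1.0],[29.25,2.14,14.46,-0.194,-0.686,0.088,1.0],[32.93,2.49,12.96,-0.213,-0.751,0.096,1.0],[36.61,2.85,11.45,-0.231,-0.816,0.104,1.0]]
```

>>> {"api": "step_arm", "payload": {"moves": [[[3.6,0.2,3.8,-0.028,-0.098,0.013,1],[7.3,0.4,7.6,-0.056,-0.196,0.025,1],[10.9,0.6,11.4,-0.083,-0.294,0.038,1],[14.6,0.9,15.2,-0.111,-0.392,0.05,1],[18.2,1.1,19,-0.139,-0.49,0.063,1],[21.9,1.4,17.5,-0.157,-0.555,0.071,1],[25.6,1.8,16,-0.176,-0.62,0.079,1],[29.3,2.1,14.5,-0.194,-0.686,0.088,1],[32.9,2.5,13,-0.213,-0.751,0.096,1],[36.6,2.85,11.45,-0.231,-0.816,0.104,1],[36.6,2.85,11.45,-0.231,-0.816,0.104,1],[36.6,2.85,11.45,-0.231,-0.816,0.104,1]]]}}

```text
time_s: 19.85
tool_pos: [708.4, 52.3, 123.9]
eef_rot: [0.53, -0.529, -0.468, 0.469]
contact_force: [-0.1, -0.2, -0.1]
width: 85.3
```

```bash
python3 - <<'E'
from h import *
shot('w13');print(status.state()['contact_force'])
rows([((709.6,52.9,51.5),tilt(0))])
E
```

```text
[-0.23282987 -0.35199273  0.15605488]
[[0.09,7.3,-0.12,-0.001,-0.002,-0.0,1.0]]
```

View pics/w13.png

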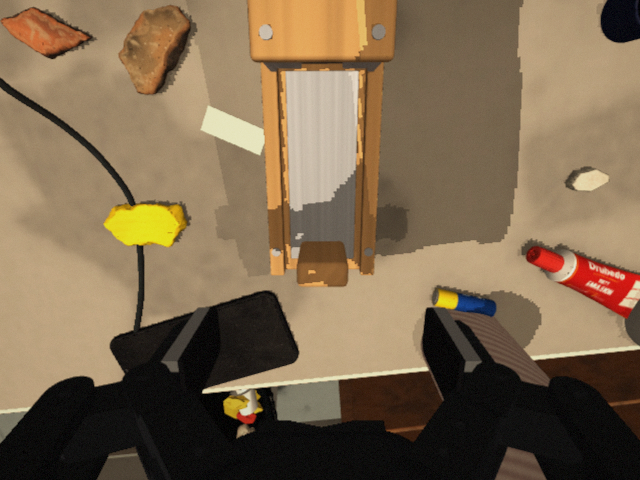

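Same view as before (handle at (322,262)); repeat the grip and push.

>>> {"api": "step_arm", "payload": {"moves": [[[0.1,3.5,-0.1,0,0,0,1],[0.1,7.2,-0.1,0,0,0,1],[0.1,7.2,-0.1,0,0,0,1],[0.1,7.2,-0.1,0,0,0,0.2],[0.1,7.2,-0.1,0,0,0,0.2],[0.1,7.2,-0.1,0,0,0,0.2],[0.1,7.2,-0.1,0,0,0,0.2],[0.1,7.2,-0.1,0,0,0,0.2]]], "squeeze": 30}}

```text
time_s: 20.9
tool_pos: [710.1, 52.7, 54.0]
eef_rot: [-0.53, 0.53, 0.469, -0.468]
contact_force: [-2.9, -1.4, 6.3]
width: 29.4
```

>>> {"api": "step_arm", "payload": {"moves": [[[0,0,1,0,0,0,0.2],[0,0,2,0,0,0,0.2],[0,0,3,0,0,0,0.2],[0,0,4,0,0,0,0.2],[0,0,5,0,0,0,0.2],[0,0,6,0,0,0,0.2],[0,0,7,0,0,0,0.2],[0,0,7.6,0,0,0,0.2],[0,0,8.2,0,0,0,0.2],[0,0,8.6,0,0,0,0.2],[0,0,9,0,0,0,0.2],[0,0,9,0,0,0,0.2],[0,0,9,0,0,0,0.2]]]}}

```text
time_s: 22.52
tool_pos: [622.6, 63.3, 54.2]
eef_rot: [-0.529, 0.531, 0.469, -0.467]
contact_force: [11.4, -2.2, -8.8]
width: 29.3
```

```bash
python3 - <<'E'
from h import *
shot('w14');s=status.state();print(s['contact_force'],s['width'])
im,_=shot('s8','scene');cv2.imwrite('pics/s8c.png',cv2.resize(im[190:310,200:360],None,fx=4,fy=4,interpolation=2))
E
```

```text
[10.8601597  -1.83813088 -9.25547215] 29.351462847717325
```

View pics/s8c.png

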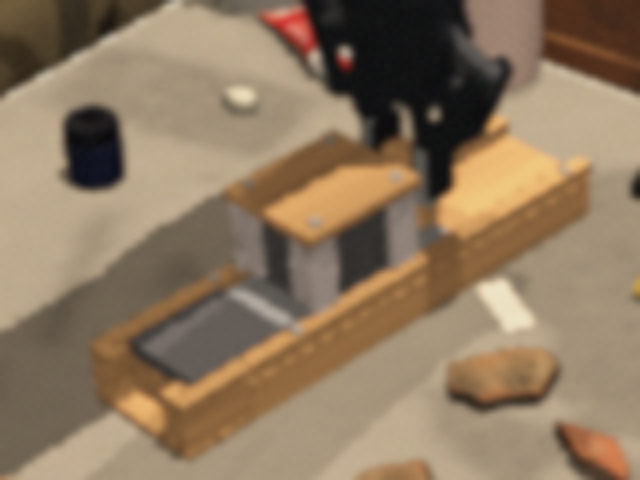

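Plate 2 is flush in the pocket. Drawing the slide back to its stop.

>>> {"api": "step_arm", "payload": {"moves": [[[0,0,-1.2,0,0,0,0.2],[0,0,-2.4,0,0,0,0.2],[0,0,-3.6,0,0,0,0.2],[0,0,-4.8,0,0,0,0.2],[0,0,-6,0,0,0,0.2],[0,0,-7.2,0,0,0,0.2],[0,0,-8.2,0,0,0,0.2],[0,0,-8.8,0,0,0,0.2],[0,0,-9.3,0,0,0,0.2],[0,0,-9.3,0,0,0,0.2]]]}}

```text
time_s: 23.88
tool_pos: [710.2, 52.7, 54.0]
eef_rot: [0.531, -0.528, -0.467, 0.47]
contact_force: [-26.3, 1.1, 12.9]
width: 29.4
```

>>> {"api": "step_arm", "payload": {"moves": [[[0,0,0.1,0,0,0,0.6],[0,0,0.1,0,0,0,0.6],[0,-4,0,0,0,0,0.6],[0,-8,0,0,0,0,0.6],[0,-8,4,0,0,0,0.3],[0,-8,9,0,0,0,0],[0,-8,14,0,0,0,0],[0,-8,18,0,0,0,0],[0,-8,22,0,0,0,0],[0,-8,25,0,0,0,0],[0,-8,26.3,0,0,0,0],[0,-8,26.3,0,0,0,0]]]}}

```text
time_s: 25.38
tool_pos: [450.3, 84.9, 136.4]
eef_rot: [0.531, -0.528, -0.468, 0.47]
contact_force: [0.3, -0.6, 0.6]
width: 0.4
```

```bash
python3 - <<'E'
from h import *
s=status.state();print(s['contact_force'])
rows([(D(114,0,45),tilt(0)),(D(114,0,21.7),tilt(0))])
shot('w15')
E
```

```text
[ 0.33059625 -0.64286758  0.56214817]
[[0.0,9.14,-0.06,-0.005,-0.001,0.001,1.0],[-0.0,11.47,-0.07,-0.005,-0.001,0.001,1.0]]
```

View pics/w15.png

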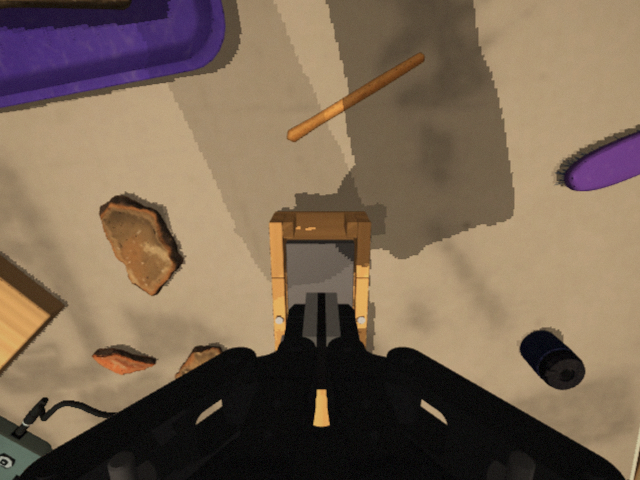

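>>> {"api": "step_arm", "payload": {"moves": [[[0,4,0,0,0,0,0],[0,8,0,0,0,0,0],[0,9.8,0,0,0,0,0],[0,10.2,0,0,0,0,0],[0,10.6,0,0,0,0,0],[0,11,0,0,0,0,0],[0,11.3,0,0,0,0,0],[0,11.5,0,0,0,0,0],[0,11.5,0,0,0,0,0]]]}}

```text
time_s: 26.55
tool_pos: [450.5, 85.0, 21.6]
eef_rot: [0.531, -0.528, -0.468, 0.469]
contact_force: [-0.9, -1.0, 2.0]
width: 0.1
```

>>> {"api": "step_arm", "payload": {"moves": [[[0,-1,0,0,0,0,0],[0,-4,0,0,0,0,0.3],[0,-8,0,0,0,0,1],[0,-9,-2,-0.15,0,0,1],[0,-9,-2,-0.35,0,0,1],[0,-9,-2,-0.35,0,0,1],[0,-9,-2,-0.35,0,0,1]]]}}

```text
time_s: 27.42
tool_pos: [471.1, 82.7, 112.4]
eef_rot: [-0.431, 0.612, 0.542, -0.381]
contact_force: [0.1, 0.7, -1.2]
width: 85.6
```

```bash
python3 - <<'E'
from h import *
s=status.state();print(s['contact_force'])
rows([(D(67,0,60),tilt(-.35)),(D(66.5,0,37.5),tilt(-.35))])
shot('w16')
im,_=shot('s9','scene');cv2.imwrite('pics/s9c.png',cv2.resize(im[190:310,200:360],None,fx=4,fy=4,interpolation=2))
E
```

```text
[ 0.1447907   0.68053076 -1.23583252]
[[-0.02,5.82,-0.69,-0.005,-0.002,0.001,1.0],[-0.02,7.95,0.02,-0.005,-0.002,0.001,1.0]]
```

View pics/w16.png

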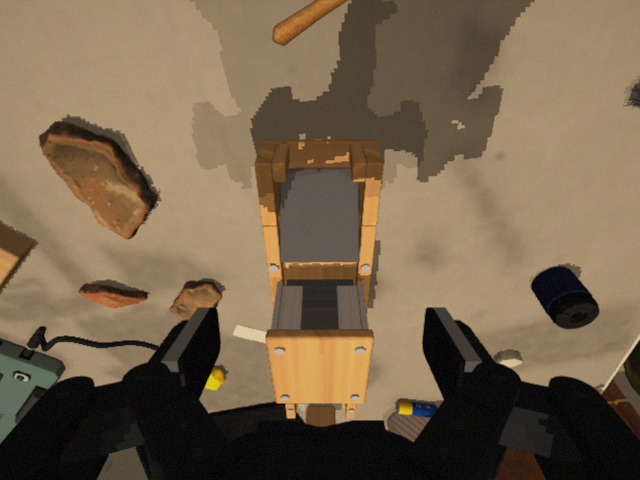

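View pics/s9c.png

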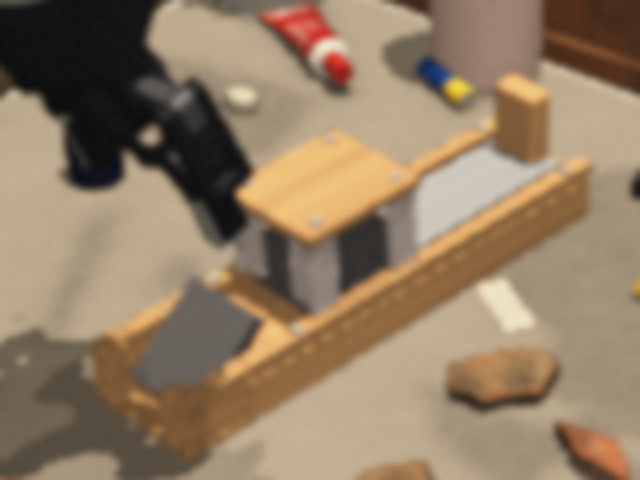

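Plate 2 is tipped as well (raised edge at row 263 of the wrist view). Same grasp.

>>> {"api": "step_arm", "payload": {"moves": [[[0,3,-0.6,0,0,0,1],[0,5.8,-0.6,0,0,0,1],[0,7,-0.3,0,0,0,1],[0,7.9,0,0,0,0,1],[0,7.9,0,0,0,0,1],[0,7.9,0,0,0,0,0.5],[0,7.9,0,0,0,0,0.45],[0,7.9,0,0,0,0,0.45],[0,7.9,0,0,0,0,0.45],[0,7.9,0,0,0,0,0.45]]], "squeeze": 50}}

```text
time_s: 28.78
tool_pos: [499.0, 79.6, 38.6]
eef_rot: [-0.431, 0.613, 0.542, -0.38]
contact_force: [-0.8, -0.1, 5.0]
width: 47.9
```

>>> {"api": "step_arm", "payload": {"moves": [[[0,-0.95,-0.34,0,0,0,0.45],[0,-2.8,-1,0,0,0,0.45],[0,-5.6,-2,0,0,0,0.45],[0,-9.4,-3.4,0,0,0,0.45],[0,-9.4,-3.4,0,0,0,0.45]]]}}

```text
time_s: 29.4
tool_pos: [500.8, 80.0, 142.1]
eef_rot: [-0.431, 0.613, 0.544, -0.378]
contact_force: [0.1, -0.7, -0.6]
width: 48.2
```

```bash
python3 - <<'E'
from h import *
s=status.state();print(s['contact_force'],s['width'])
shot('w17')
E
```

```text
[ 0.13303524 -0.69757749 -0.62029574] 48.171391582162656
```

View pics/w17.png

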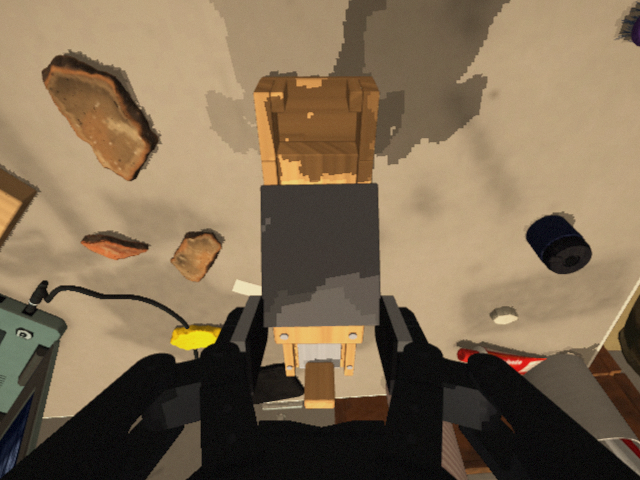

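```bash
python3 - <<'E'
from h import *
R=tilt(.25,36);off=R@np.array([0,5.2,23.2])
P=np.array([387.5,-295.5,25]);t=P-off;t[2]=20.;print(t)
p0,R0=cur()
A=seg(p0,R0,t+[0,0,80],R,8)
rows(A+[(t+[0,0,40],R)],op=.45)
E
```

```text
[ 401.4688745  -314.72650631   20.        ]
[[-5.05,0.24,0.74,0.07,0.104,0.006,0.45],[-10.09,0.49,1.48,0.141,0.207,0.011,0.45],[-15.14,0.73,2.22,0.211,0.311,0.017,0.45],[-20.18,0.98,2.96,0.281,0.415,0.022,0.45],[-25.23,1.22,3.71,0.352,0.519,0.028,0.45],[-30.27,1.46,4.45,0.422,0.622,0.033,0.45],[-35.32,1.71,5.19,0.492,0.726,0.039,0.45],[-40.36,1.95,5.93,0.562,0.83,0.044,0.45],[-40.38,5.71,7.29,0.562,0.83,0.044,0.45]]
```

>>> {"api": "step_arm", "payload": {"moves": [[[-5,0.2,0.7,0.07,0.104,0.006,0.45],[-10.1,0.5,1.5,0.141,0.207,0.011,0.45],[-15.1,0.7,2.2,0.211,0.311,0.017,0.45],[-20.2,1,3,0.281,0.415,0.022,0.45],[-25.2,1.2,3.7,0.352,0.519,0.028,0.45],[-30.3,1.5,4.4,0.422,0.622,0.033,0.45],[-35.3,1.7,5.2,0.492,0.726,0.039,0.45],[-40.4,2,5.9,0.562,0.83,0.044,0.45],[-40.4,5.7,7.3,0.562,0.83,0.044,0.45],[-40.4,5.7,7.3,0.562,0.83,0.044,0.45],[-40.4,5.7,7.3,0.562,0.83,0.044,0.45]]]}}

```text
time_s: 30.82
tool_pos: [401.4, -314.3, 60.6]
eef_rot: [0.751, -0.583, -0.19, 0.244]
contact_force: [0.6, 0.6, 0.7]
width: 48.6
```

```bash
python3 - <<'E'
from h import *
R=tilt(.25,36);t=np.array([401.5,-314.7,20])
rows([(t+[0,0,z],R) for z in(15,5,2,0,-2)],op=.45)
shot('w18')
E
```

```text
[[-0.01,2.47,-0.67,-0.0,0.001,0.0,0.45],[-0.01,3.44,-0.92,-0.0,0.001,0.0,0.45],[-0.01,3.73,-0.99,-0.0,0.001,0.0,0.45],[-0.01,3.92,-1.04,-0.0,0.001,0.0,0.45],[-0.01,4.12,-1.09,-0.0,0.001,0.0,0.45]]
```

View pics/w18.png

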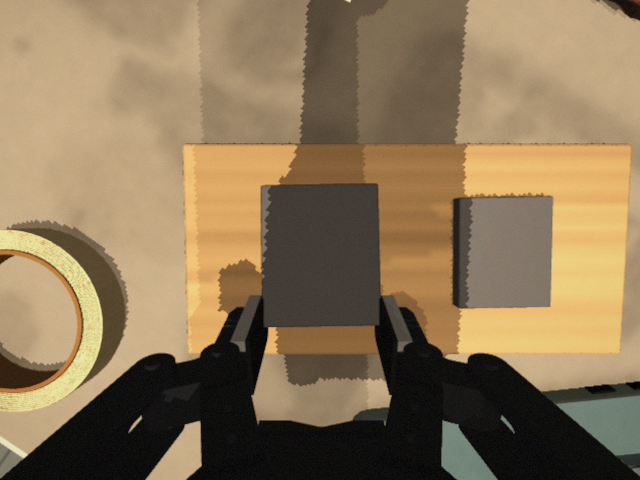

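>>> {"api": "step_arm", "payload": {"moves": [[[0,1.3,-0.35,0,0,0,0.45],[0,2.5,-0.67,0,0,0,0.45],[0,3.4,-0.92,0,0,0,0.45],[0,3.7,-1,0,0,0,0.45],[0,3.9,-1.04,0,0,0,0.45],[0,4,-1.06,0,0,0,0.45]]]}}

```text
time_s: 31.62
tool_pos: [402.2, -314.8, 19.9]
eef_rot: [0.751, -0.583, -0.191, 0.244]
contact_force: [-0.2, 1.0, 2.8]
width: 48.0
```

>>> {"api": "step_arm", "payload": {"moves": [[[0,0.1,0,0,0,0,0.45],[0,0.1,0,0,0,0,0.7],[0,0.1,0,0,0,0,0.7],[0,0.1,0,0,0,0,0.75],[0,-2,0.5,0,0,0,0.75],[0,-6,1.5,0,0,0,1],[0,-10,2.5,0,0,0,1],[0,-14,2.5,0,0,0,1],[0,-14,2.5,0,0,0,1]]]}}

```text
time_s: 32.75
tool_pos: [409.3, -325.2, 165.8]
eef_rot: [0.75, -0.585, -0.192, 0.242]
contact_force: [0.7, 1.4, 0.2]
width: 85.1
```

```bash
python3 - <<'E'
from h import *
s=status.state();print(s['contact_force'],s['tool_pos'])
shot('w19')
im,_=shot('s10','scene')
E
```

```text
[0.72312007 1.35492959 0.23438051] [ 409.34654287 -325.17844791  165.79643247]
```

View pics/w19.png

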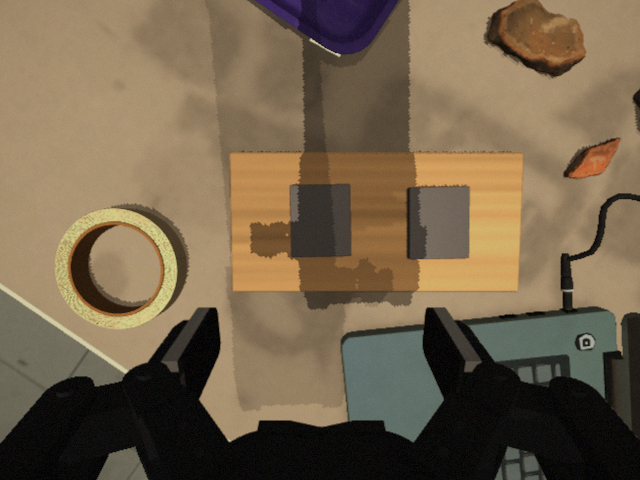

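View pics/s10.png

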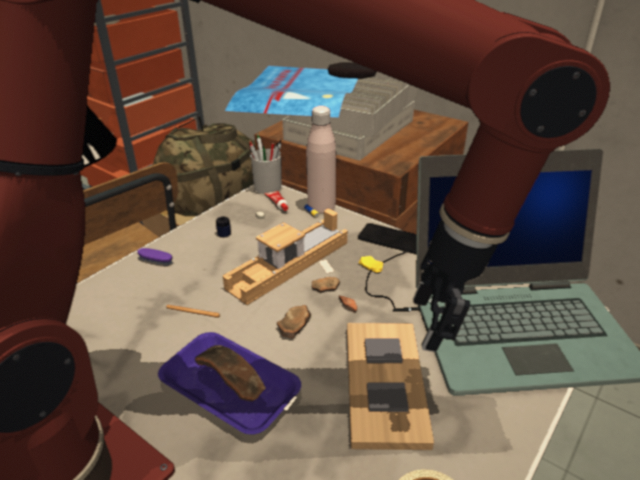

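```bash
python3 - <<'E'
from h import *
im,C=load('w19')
for q in(((290,184),(350,184),(290,256),(350,257)),((408.5,187),(469,187),(408.5,258.5),(469,258.5))):
    W=np.array([ray(C,u,v,30) for u,v in q]);print(W.mean(0))
p0,R0=cur();R=tilt(0,36)
rows(seg(p0,R0,np.array([565,-90,170]),R,6))
E
```

```text
[ 387.20504397 -293.54915246   30.        ]
[ 468.04420861 -237.3218383    30.        ]
[[4.4,0.28,1.58,-0.041,0.0,0.0,1.0],[8.81,0.57,3.17,-0.083,0.0,0.001,1.0],[13.21,0.85,4.75,-0.124,0.001,0.001,1.0],[17.62,1.14,6.34,-0.166,0.001,0.001,1.0],[22.02,1.42,7.92,-0.207,0.001,0.002,1.0],[26.42,1.71,9.51,-0.248,0.001,0.002,1.0]]
```

>>> {"api": "step_arm", "payload": {"moves": [[[4.4,0.3,1.6,-0.04,0,0,1],[8.8,0.6,3.2,-0.08,0,0,1],[13.2,0.8,4.8,-0.12,0,0,1],[17.6,1.1,6.3,-0.165,0,0,1],[22,1.4,7.9,-0.207,0,0,1],[26.4,1.7,9.5,-0.25,0,0,1],[26.4,1.7,9.5,-0.25,0,0,1],[26.4,1.7,9.5,-0.25,0,0,1]]]}}

```text
time_s: 33.85
tool_pos: [564.0, -90.6, 169.4]
eef_rot: [-0.672, 0.673, 0.219, -0.219]
contact_force: [-0.1, -0.7, -0.5]
width: 85.3
```

```bash
python3 - <<'E'
from h import *
shot('w20')
E
```

```text
(no output)
```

View pics/w20.png

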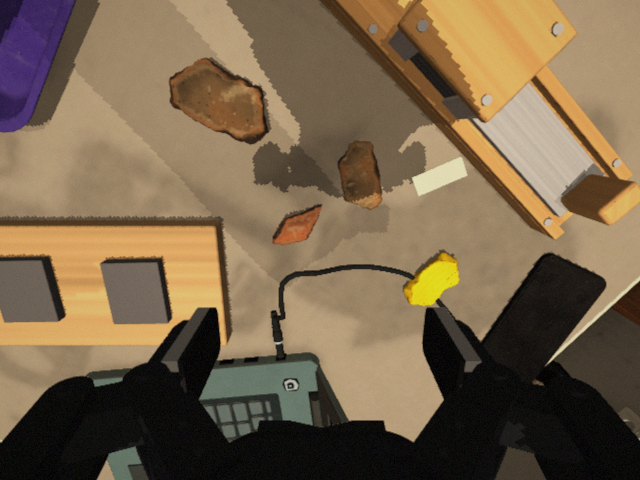

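```bash
cat > m2.py <<'E'
from h import *
def outl(name,u,v,z,out=None,r=60,dark=True):
    im,C=load(name); c=cv2.cvtColor(im,cv2.COLOR_BGR2HSV)
    h,s,vv=cv2.split(c)
    m=((s>115)&(h<22)).astype(np.uint8)
    w=np.zeros_like(m);w[max(0,v-r):v+r,max(0,u-r):u+r]=1;m*=w
    m=cv2.morphologyEx(m,cv2.MORPH_OPEN,np.ones((3,3)));m=cv2.morphologyEx(m,cv2.MORPH_CLOSE,np.ones((5,5)))
    n,l,st,ce=cv2.connectedComponentsWithStats(m)
    k=l[v,u]; assert k
    mm=(l==k).astype(np.uint8);cnt=cv2.findContours(mm,0,cv2.CHAIN_APPROX_NONE)[0][0].reshape(-1,2)
    W=np.array([ray(C,a,b,z)[:2] for a,b in cnt],np.float32)
    res=[]
    for a in range(0,180,2):
        d=np.array([np.cos(np.radians(a)),np.sin(np.radians(a))]);q=np.array([-d[1],d[0]])
        p=W@d;t=W@q;res.append((p.max()-p.min(),t.max()-t.min(),a,d*(p.max()+p.min())/2+q*(t.max()+t.min())/2))
    res.sort(key=lambda x:x[0]);b=res[0];rc=cv2.minAreaRect(W)
    print('minwidth %.1f len %.1f gripdir %d centre'%b[:3],b[3].round(1),'| rect',np.round(rc[0],1),np.round(rc[1],1),'ang',round(rc[2],1))
    for r_ in res[1:4]: print('   ',np.round(r_[0],1),np.round(r_[1],1),r_[2],r_[3].round(1))
    m_=cv2.moments(W.reshape(-1,1,2));print('   centroid',m_['m10']/m_['m00'],m_['m01']/m_['m00'])
    if out:
        x=im.copy();cv2.drawContours(x,[cnt.reshape(-1,1,2)],-1,(0,255,0),1)
        cv2.imwrite(f'pics/{out}.png',cv2.resize(x[max(0,v-r):v+r,max(0,u-r):u+r],None,fx=4,fy=4,interpolation=0))
E
python3 - <<'E'
from m2 import *
outl('w20',360,173,12,'oB');outl('w20',298,225,7,'oC');outl('w20',218,98,17)
a=cv2.imread('pics/oB.png');b=cv2.imread('pics/oC.png');cv2.imwrite('pics/oBC.png',cv2.resize(np.hstack([a,b]),(800,400)))
E
```

```text
minwidth 32.0 len 58.9 gripdir 48 centre [568.3 -40.1] | rect [568.3 -40. ] [31.9 58.8] ang 47.1
    32.0 58.7 46 [568.4 -39.8]
    32.2 59.0 50 [568.2 -40.4]
    32.6 58.4 44 [568.4 -39.7]
   centroid 569.0090388451222 -39.38559390644699
minwidth 24.8 len 53.2 gripdir 148 centre [ 552.6 -108.4] | rect [ 552.6 -108.4] [53.3 24.8] ang 58.2
    24.9 53.7 150 [ 552.6 -108.3]
    25.0 54.2 152 [ 552.6 -108.2]
    25.1 54.5 154 [ 552.6 -108. ]
   centroid 551.2437404434239 -108.95424174575857
minwidth 45.9 len 81.0 gripdir 98 centre [444.9 -56.9] | rect [444.9 -57. ] [81.  45.7] ang 8.6
    46.1 81.0 100 [444.7 -56.8]
    46.7 80.8 102 [444.5 -56.4]
    46.7 81.0 96 [445.  -56.6]
   centroid 444.0996213892116 -57.652984754835316
```

View pics/oBC.png

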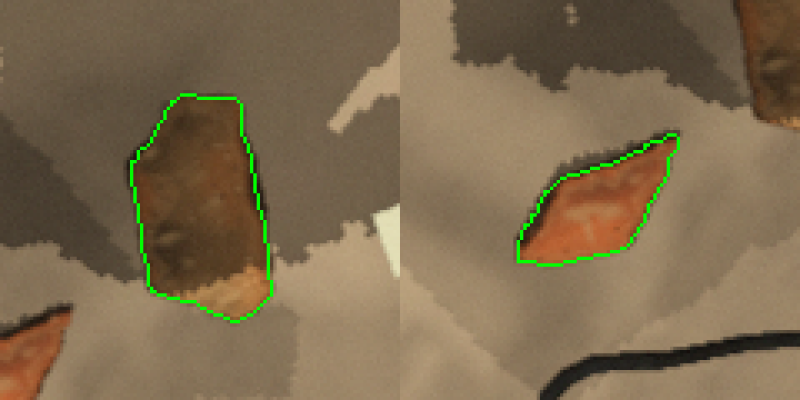

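```bash
python3 - <<'E'
from h import *
R=tilt(0,48);rows([((568.3,-40.1,z),R) for z in(80,30,3)],op=.7)
E
```

```text
[[3.37,8.95,3.91,0.001,-0.21,0.001,0.7],[3.36,13.95,3.91,0.001,-0.21,0.001,0.7],[3.36,16.65,3.91,0.001,-0.21,0.001,0.7]]
```

>>> {"api": "step_arm", "payload": {"moves": [[[3.4,3,3.9,0,-0.15,0,0.7],[3.4,8.9,3.9,0,-0.21,0,0.7],[3.4,12,3.9,0,-0.21,0,0.7],[3.4,14,3.9,0,-0.21,0,0.7],[3.4,14,3.9,0,-0.21,0,0.7]]]}}

```text
time_s: 34.52
tool_pos: [567.9, -41.1, 28.8]
eef_rot: [-0.646, 0.647, 0.287, -0.287]
contact_force: [0.5, -0.6, 0.4]
width: 59.7
```

```bash
python3 - <<'E'
from h import *
R=tilt(0,48);rows([((568.3,-40.1,z),R) for z in(10,4)],op=.7)
shot('w21')
E
```

```text
[[0.11,1.88,0.04,0.0,-0.002,-0.001,0.7],[0.11,2.48,0.04,0.0,-0.002,-0.001,0.7]]
```

View pics/w21.png

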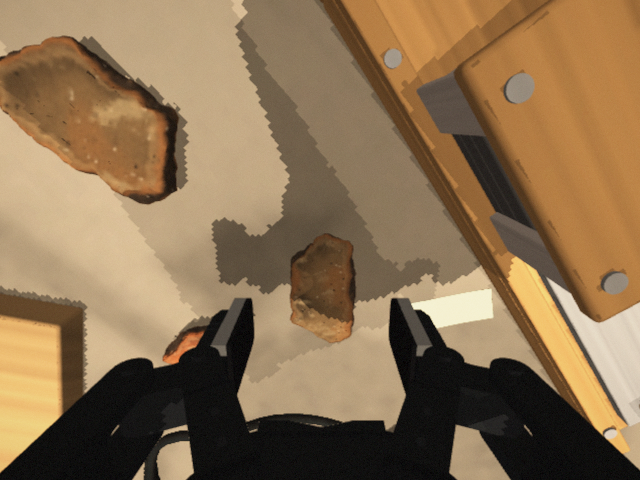

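>>> {"api": "step_arm", "payload": {"moves": [[[0.1,1.5,0,0,0,0,0.7],[0.1,2.6,0,0,0,0,0.7],[0.1,2.6,0,0,0,0,0.7],[0.1,2.6,0,0,0,0,0.2],[0.1,2.6,0,0,0,0,0.2],[0.1,2.6,0,0,0,0,0.2],[0.1,2.6,0,0,0,0,0.2],[0.1,2.6,0,0,0,0,0.2]]], "squeeze": 40}}

```text
time_s: 35.58
tool_pos: [569.8, -40.3, 4.6]
eef_rot: [-0.646, 0.647, 0.288, -0.286]
contact_force: [-2.7, 0.4, 5.9]
width: 30.7
```

>>> {"api": "step_arm", "payload": {"moves": [[[0,-1,0,0,0,0,0.2],[0,-5,0,0,0,0,0.2],[0,-10,0,0,0,0,0.2],[0,-10,0,0,0,0,0.2]]]}}

```text
time_s: 36.08
tool_pos: [572.3, -40.5, 108.9]
eef_rot: [-0.645, 0.647, 0.29, -0.284]
contact_force: [0.7, -0.1, -0.8]
width: 31.0
```

```bash
python3 - <<'E'
from h import *
s=status.state();print(s['contact_force'],s['width'],s['tool_pos'])
shot('w22')
E
```

```text
[ 0.65413422 -0.14106927 -0.79452027] 30.994836259280948 [572.2894909  -40.51286871 108.9361947 ]
```

View pics/w22.png

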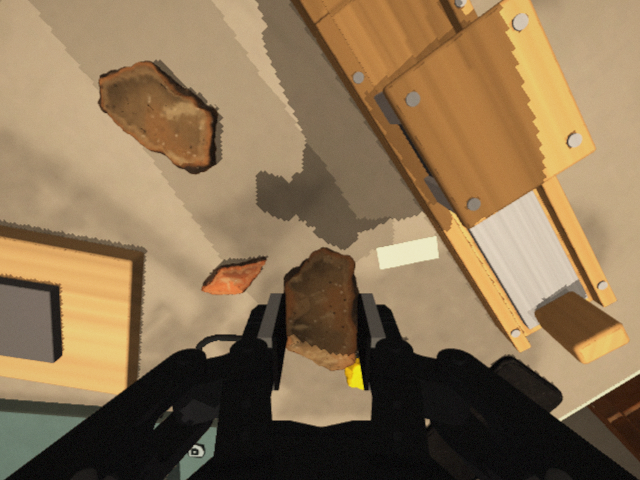

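```bash
python3 - <<'E'
from h import *
p0,R0=cur();R=tilt(0,36);t=np.array([468,-237.2,0])
rows(seg(p0,R0,t+[0,0,105],R,5)+[(t+[0,0,60],R)],op=.2)
E
```

```text
[[-4.3,0.02,-1.11,0.001,0.042,0.001,0.2],[-8.61,0.04,-2.23,0.001,0.083,0.002,0.2],[-12.91,0.06,-3.34,0.002,0.125,0.003,0.2],[-17.22,0.08,-4.46,0.003,0.166,0.004,0.2],[-21.52,0.1,-5.57,0.004,0.208,0.005,0.2],[-21.54,4.6,-5.55,0.004,0.208,0.005,0.2]]
```

>>> {"api": "step_arm", "payload": {"moves": [[[-4.3,0,-1.1,0,0.04,0,0.2],[-8.6,0,-2.2,0,0.08,0,0.2],[-12.9,0,-3.3,0,0.125,0,0.2],[-17.2,0,-4.5,0,0.166,0,0.2],[-21.5,0.1,-5.6,0,0.208,0.005,0.2],[-21.5,0.1,-5.6,0,0.208,0.005,0.2],[-21.5,4.6,-5.6,0,0.208,0.005,0.2],[-21.5,4.6,-5.6,0,0.208,0.005,0.2]]]}}

```text
time_s: 37.12
tool_pos: [466.4, -235.5, 57.2]
eef_rot: [-0.672, 0.673, 0.217, -0.22]
contact_force: [-0.9, 0.1, 1.0]
width: 30.8
```

```bash
python3 - <<'E'
from h import *
R=tilt(0,36);t=np.array([468,-237.2,0])
rows([(t+[0,0,z],R) for z in(45,38,36,34.5)],op=.2)
shot('w23')
E
```

```text
[[0.04,1.22,-0.23,-0.001,0.001,-0.004,0.2],[0.04,1.92,-0.23,-0.001,0.001,-0.004,0.2],[0.04,2.12,-0.23,-0.001,0.001,-0.004,0.2],[0.04,2.27,-0.23,-0.001,0.001,-0.004,0.2]]
```

View pics/w23.png

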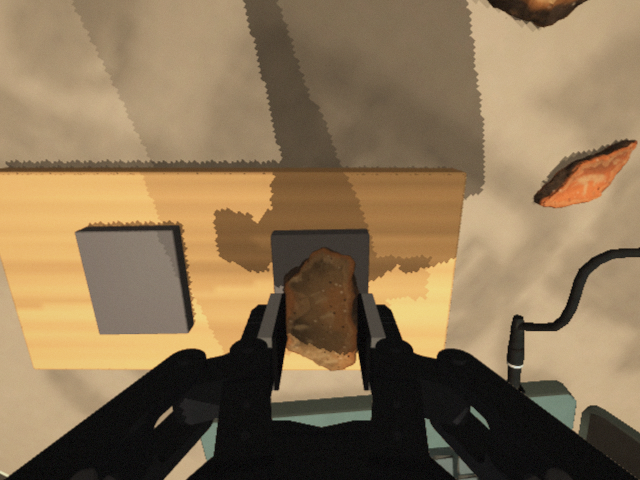

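>>> {"api": "step_arm", "payload": {"moves": [[[0,1.2,-0.2,0,0,0,0.2],[0,1.8,-0.2,0,0,0,0.2],[0,2.1,-0.2,0,0,0,0.2],[0,2.2,-0.2,0,0,0,0.2]]]}}

```text
time_s: 37.67
tool_pos: [468.7, -238.1, 37.1]
eef_rot: [-0.672, 0.673, 0.218, -0.219]
contact_force: [0.6, 0.5, 0.2]
width: 30.8
```

>>> {"api": "step_arm", "payload": {"moves": [[[0,0.2,0,0,0,0,0.2],[0,0.3,0,0,0,0,0.2]]]}}

```text
time_s: 37.92
tool_pos: [468.9, -238.1, 34.5]
eef_rot: [-0.672, 0.673, 0.218, -0.219]
contact_force: [-4.2, 2.9, 15.5]
width: 30.9
```

Contact; release and rise.

>>> {"api": "step_arm", "payload": {"moves": [[[0,-0.1,0,0,0,0,0.5],[0,-0.1,0,0,0,0,0.6],[0,-0.1,0,0,0,0,0.65],[0,-2,0,0,0,0,0.7],[0,-6,0,0,0,0,0.7],[0,-12,0,0,0,0,0.7],[4,-13,4,0,0,0,0.7],[9,-13,6,0,0,0,0.7],[9,-13,6,0,0,0,0.7],[9,-13,6,0,0,0,0.7]]]}}

```text
time_s: 39.17
tool_pos: [506.4, -137.0, 164.9]
eef_rot: [-0.672, 0.673, 0.218, -0.219]
contact_force: [-0.6, -0.5, -0.2]
width: 59.9
```

```bash
python3 - <<'E'
from h import *
s=status.state();print(s['tool_pos'])
shot('w24')
E
```

```text
[ 506.36168195 -137.03579326  164.91531014]
```

View pics/w24.png

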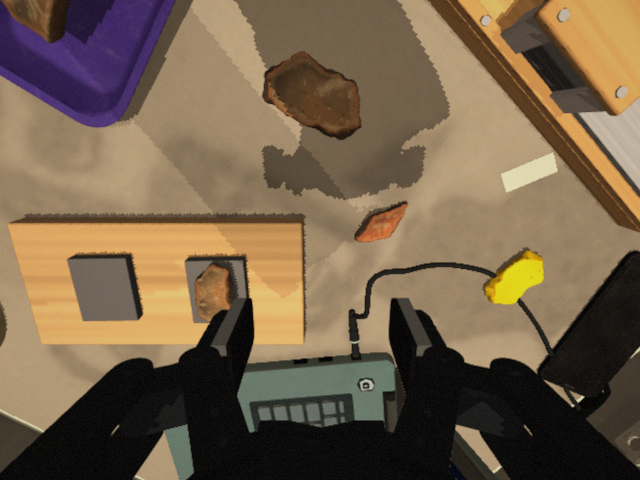

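```bash
python3 - <<'E'
from m2 import *
outl('w24',383,224,7)
p0,R0=cur()
R=tilt(0,-28); rows(seg(p0,R0,np.array([552.4,-108.4,90]),R,7)+[((552.4,-108.4,30),R)],op=.65)
E
```

```text
minwidth 24.7 len 53.7 gripdir 150 centre [ 552.8 -108.6] | rect [ 552.8 -108.6] [53.6 24.6] ang 59.6
    24.8 54.1 152 [ 552.8 -108.5]
    24.9 54.5 154 [ 552.8 -108.4]
    25.1 54.7 156 [ 552.7 -108.2]
   centroid 551.323968302784 -108.90327761574687
[[0.78,1.07,-0.05,0.0,0.159,-0.0,0.65],[1.57,2.13,-0.1,0.001,0.319,-0.0,0.65],[2.35,3.2,-0.14,0.001,0.478,-0.001,0.65],[3.14,4.26,-0.19,0.002,0.638,-0.001,0.65],[3.92,5.33,-0.24,0.002,0.797,-0.001,0.65],[4.7,6.4,-0.29,0.002,0.956,-0.001,0.65],[5.49,7.46,-0.34,0.003,1.116,-0.001,0.65],[5.5,13.46,-0.33,0.003,1.116,-0.001,0.65]]
```

```bash
python3 - <<'E'
from h import *
im,C=load('w20')
for u,v in((320,355),(280,358),(345,420)):print(ray(C,u,v,20))
for u,v in((418,270),(600,270)):print(ray(cam('scene'),u,v,40))
E
```

```text
[ 641.95985873 -197.6240167    20.        ]
[ 612.4928091  -223.29162949   20.        ]
[ 709.79603608 -246.73238976   20.        ]
[ 683.4927058  -183.64424655   40.        ]
[ 901.46343436 -475.55231093   40.        ]
```

Laptop is over 100 mm away from the sherd; going in.

>>> {"api": "step_arm", "payload": {"moves": [[[0.8,1,0,0,0.16,0,0.65],[1.6,2.1,-0.1,0,0.32,0,0.65],[2.4,3.2,-0.1,0,0.48,0,0.65],[3.1,4.3,-0.2,0,0.64,0,0.65],[3.9,5.3,-0.2,0,0.8,0,0.65],[4.7,6.4,-0.3,0,0.956,0,0.65],[5.5,7.5,-0.3,0,1.116,0,0.65],[5.5,10.5,-0.3,0,1.116,0,0.65],[5.5,13.4,-0.3,0,1.116,0,0.65],[5.5,13.4,-0.3,0,1.116,0,0.65]]]}}

```text
time_s: 40.48
tool_pos: [550.4, -109.6, 29.4]
eef_rot: [-0.684, 0.687, -0.173, 0.171]
contact_force: [-0.9, 0.1, 0.5]
width: 55.9
```

```bash
python3 - <<'E'
from h import *
R=tilt(0,-28);rows([((552.4,-108.5,z),R) for z in(10,4)],op=.65)
shot('w25')
E
```

```text
[[0.14,1.94,0.2,0.005,-0.003,-0.002,0.65],[0.14,2.54,0.2,0.005,-0.003,-0.002,0.65]]
```

View pics/w25.png

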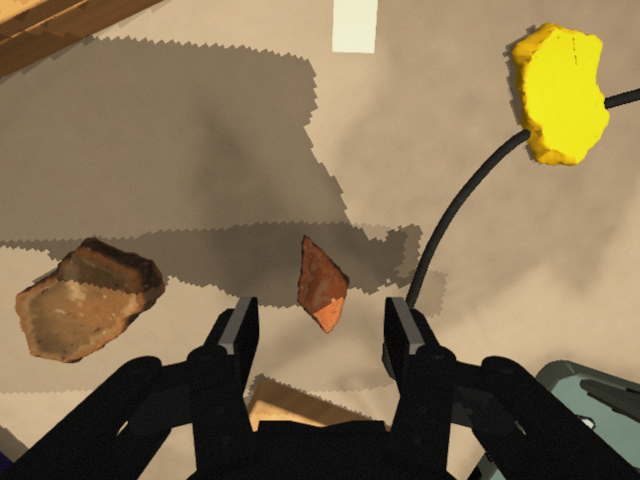

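```bash
python3 - <<'E'
from m2 import *
im,C=load('w25');R=tilt(0,-28)
for u,v in((430,240),(415,285),(400,320),(388,350)):
    p=ray(C,u,v,3);print(p.round(),(R.T@(p-np.array([552.4,-108.5,3]))).round(1))
outl('w25',323,285,7)
E
```

```text
[ 611. -113.    3.] [53.7  0.  23.7]
[ 594. -132.    3.] [48.2  0.  -1.1]
[ 579. -147.    3.] [ 41.7   0.  -21.9]
[ 565. -162.    3.] [ 36.3   0.  -41. ]
minwidth 25.1 len 54.2 gripdir 150 centre [ 552.1 -108.6] | rect [ 551.9 -108.7] [53.2 25.2] ang 55.6
    25.2 53.8 148 [ 552.  -108.6]
    25.2 53.3 146 [ 551.9 -108.7]
    25.3 54.6 152 [ 552.  -108.4]
   centroid 551.1704043853823 -108.8845808596216
```

>>> {"api": "step_arm", "payload": {"moves": [[[0.1,0,0.1,0,0,0,0.5],[0.1,0.5,0.1,0,0,0,0.5],[0.1,1.8,0.1,0,0,0,0.5],[0.1,2.65,0.1,0,0,0,0.5],[0.1,2.65,0.1,0,0,0,0.5],[0.1,2.65,0.1,0,0,0,0.15],[0.1,2.65,0.1,0,0,0,0.15],[0.1,2.65,0.1,0,0,0,0.15],[0.1,2.65,0.1,0,0,0,0.15],[0.1,2.65,0.1,0,0,0,0.15]]], "squeeze": 35}}

```text
time_s: 41.78
tool_pos: [552.8, -109.4, 4.5]
eef_rot: [-0.685, 0.687, -0.172, 0.172]
contact_force: [-2.0, 1.0, 5.3]
width: 23.1
```

>>> {"api": "step_arm", "payload": {"moves": [[[0,-1,0,0,0,0,0.15],[0,-5,0,0,0,0,0.15],[0,-10,0,0,0,0,0.15],[0,-10,0,0,0,0,0.15]]]}}

```text
time_s: 42.28
tool_pos: [555.5, -109.7, 108.5]
eef_rot: [-0.685, 0.687, -0.17, 0.174]
contact_force: [-0.3, 0.3, -0.3]
width: 23.1
```

```bash
python3 - <<'E'
from h import *
s=status.state();print(s['contact_force'],s['width'],s['tool_pos'])
shot('w26')
E
```

```text
[-0.27999796  0.26618682 -0.30159892] 23.131942249161078 [ 555.51927129 -109.67133928  108.47369616]
```

View pics/w26.png

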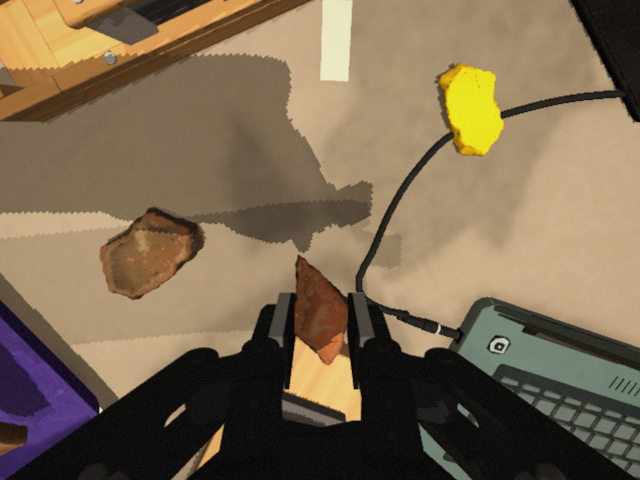

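```bash
python3 - <<'E'
from h import *
p0,R0=cur();R=tilt(0,36);t=np.array([387.2,-293.5,0])
rows(seg(p0,R0,t+[0,0,110],R,8)+[(t+[0,0,60],R)],op=.15)
E
```

```text
[[-0.75,-0.04,-3.02,0.0,-0.14,0.0,0.15],[-1.51,-0.08,-6.04,0.001,-0.28,0.0,0.15],[-2.26,-0.12,-9.06,0.001,-0.42,0.001,0.15],[-3.02,-0.17,-12.08,0.001,-0.56,0.001,0.15],[-3.77,-0.21,-15.09,0.002,-0.7,0.001,0.15],[-4.53,-0.25,-18.11,0.002,-0.839,0.001,0.15],[-5.28,-0.29,-21.13,0.003,-0.979,0.001,0.15],[-6.04,-0.33,-24.15,0.003,-1.119,0.001,0.15],[-6.05,4.67,-24.14,0.003,-1.119,0.001,0.15]]
```

>>> {"api": "step_arm", "payload": {"moves": [[[-0.8,0,-3,0,-0.14,0,0.15],[-1.5,-0.1,-6,0,-0.28,0,0.15],[-2.3,-0.1,-9,0,-0.42,0,0.15],[-3,-0.2,-12.1,0,-0.56,0,0.15],[-3.8,-0.2,-15.1,0,-0.7,0,0.15],[-4.5,-0.25,-18.1,0,-0.84,0,0.15],[-5.3,-0.3,-21.1,0,-0.98,0,0.15],[-6,-0.3,-24.1,0,-1.12,0,0.15],[-6,-0.3,-24.1,0,-1.12,0,0.15],[-6,4.7,-24.1,0,-1.12,0,0.15],[-6,4.7,-24.1,0,-1.12,0,0.15]]]}}

```text
time_s: 43.7
tool_pos: [385.5, -291.6, 56.9]
eef_rot: [0.673, -0.672, -0.216, 0.22]
contact_force: [-0.3, 0.6, 0.2]
width: 23.3
```

```bash
python3 - <<'E'
from h import *
R=tilt(0,36);t=np.array([387.2,-293.5,0])
rows([(t+[0,0,z],R) for z in(45,38,36,34.5)],op=.15)
shot('w27')
E
```

```text
[[0.03,1.19,-0.26,-0.002,-0.0,-0.005,0.15],[0.03,1.89,-0.26,-0.002,-0.0,-0.005,0.15],[0.03,2.09,-0.26,-0.002,-0.0,-0.005,0.15],[0.03,2.24,-0.26,-0.002,-0.0,-0.005,0.15]]
```

View pics/w27.png

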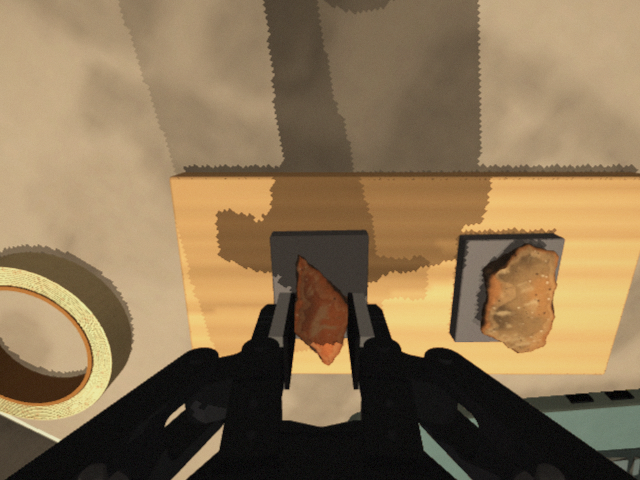

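>>> {"api": "step_arm", "payload": {"moves": [[[0,1.2,-0.2,0,0,0,0.15],[0,1.8,-0.2,0,0,0,0.15],[0,2.1,-0.2,0,0,0,0.15],[0,2.25,-0.2,0,0,0,0.15],[0,2.35,-0.2,0,0,0,0.15]]]}}

```text
time_s: 44.38
tool_pos: [387.8, -294.3, 35.4]
eef_rot: [-0.672, 0.673, 0.217, -0.219]
contact_force: [0.5, 0.4, -0.4]
width: 23.2
```

>>> {"api": "step_arm", "payload": {"moves": [[[0,0.15,0,0,0,0,0.15],[0,0.2,0,0,0,0,0.15]]]}}

```text
time_s: 44.62
tool_pos: [388.0, -294.4, 34.3]
eef_rot: [-0.672, 0.673, 0.217, -0.219]
contact_force: [-6.0, 4.1, 21.6]
width: 22.9
```

>>> {"api": "step_arm", "payload": {"moves": [[[0,-0.1,0,0,0,0,0.35],[0,-0.1,0,0,0,0,0.5],[0,-0.1,0,0,0,0,0.5],[0,-2,0,0,0,0,0.5],[0,-6,0,0,0,0,0.5],[0,-12,0,0,0,0,0.5],[2,-17,0,0,0,0,0.5],[5,-17,0,0,0,0,0.5],[5,-17,0,0,0,0,0.5],[5,-17,0,0,0,0,0.5]]]}}

```text
time_s: 45.88
tool_pos: [428.2, -265.0, 203.7]
eef_rot: [-0.673, 0.673, 0.217, -0.219]
contact_force: [0.2, 0.3, -0.5]
width: 43.0
```

```bash
python3 - <<'E'
from h import *
s=status.state();print(s['tool_pos'])
shot('w28');shot('s11','scene')
E
```

```text
[ 428.23070221 -265.04380421  203.70979849]
```

View pics/w28.png

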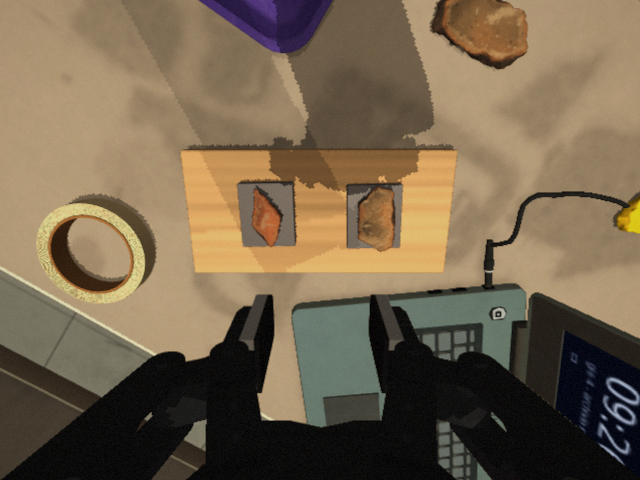

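View pics/s11.png

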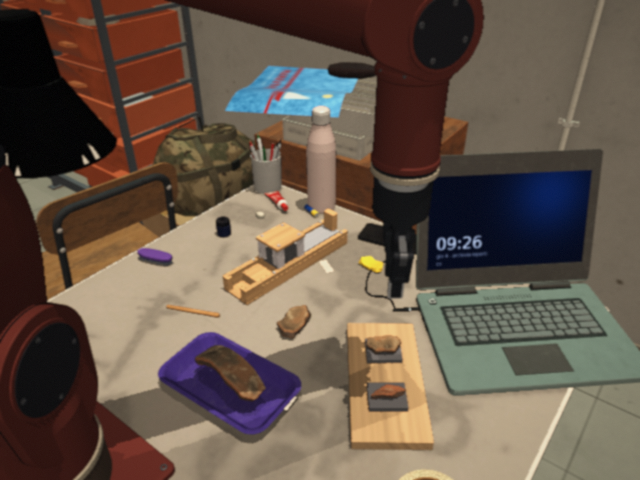

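```bash
python3 - <<'E'
from h import *
a=cv2.imread('pics/scene0.png')[195:310,215:360].astype(int);b=cv2.imread('pics/s11.png')[195:310,215:360].astype(int)
d=np.abs(a-b).max(2);print('diff>40',(d>40).sum(),np.argwhere(d>40)[:10].tolist())
x=np.hstack([a,b]).astype(np.uint8);cv2.imwrite('pics/cmp.png',cv2.resize(x,None,fx=2.7,fy=2.7,interpolation=2))
im,C=load('w28')
for q,z in((((238,182),(295,182),(238,246),(295,246)),30),(((347,184),(402,184),(347,248),(401,248)),30)):
    print(np.mean([ray(C,*p,z) for p in q],0).round(1))
from m2 import outl
print(ray(C,267,216,37),ray(C,377,218,42))
E
```

```text
diff>40 637 [[14, 113], [14, 114], [14, 115], [14, 116], [15, 115], [15, 116], [15, 117], [15, 118], [16, 118], [16, 119]]
[ 387.1 -293.    30. ]
[ 468.3 -236.4   30. ]
[ 387.9407398 -291.5118408   37.       ] [ 467.66597998 -234.3159897    42.        ]
```

View pics/cmp.png

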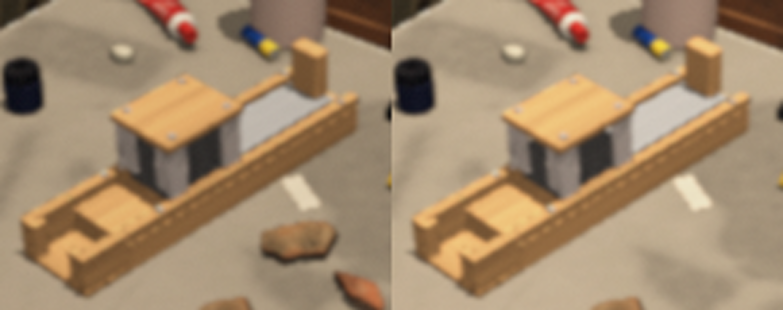

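```bash
python3 -c "
from workcell import workorder;print(workorder.job_done())"
```

```text
the job is handed in; nothing more can be done
None
```

I pushed two plates out of the dispenser, tipped each one and laid it flat on the photo board. Each now carries a sherd, and I handed the job in at about 46 s.

- **Sherds mounted:** I found two loose sherds that fit the list. The smaller brown lookalike measured about 32 x 59 mm across its outline, and I took it for sherd_2, although I did not measure its thickness. The narrow orange one, about 25 x 54 mm, I took for sherd_3.
- **Left alone:** I left the larger brown lookalike (about 46 x 81 mm), the yellow one and the sherd in the tray.
- **Last wrist view:** Plate centres were at (468, -236) and (387, -293) mm. The sherds were within about 3 mm of their plate centres and about 98 mm apart, and the plates sit roughly ±50 mm along the board from its middle.
- **Last scene view:** The pocket was empty and the slide handle was back at, or slightly behind, where it started. The sharpener had not moved, and the gripper was clear and empty. I did not count the plates left in the tower.

No check failed or disagreed, and I saw no sherd get knocked aside during the run.

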